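Knock the vial block down onto its parallels in the vise

TASK

The aluminium vial block is clamped high and crooked in the bench vise, and the two steel parallels under it have been pulled out at opposite ends. Slide both parallels back until each sticks out evenly at both ends of the block, then tap the block down with the tamper, never with the gripper, on the flat lands at its two ends (not on the thermowell in the middle) until it sits flat on both parallels and they no longer slide. Stand the tamper back upright on its cork mat, and leave the glassware and the bottle alone.

Things in the scene. Friction and masses are not known exactly. Their poses are not given: they have to be found in the camera images.
- vise: Fixed grey vise. Origin: centre of its underside, on the bench; y along the jaws. Base 150 (x) by 200 (y), its top (the bed) at z=40. Jaws y -60 to 60, x 30 to 68 each side, tops z=86; rib between them x -13 to 13, y -60 to 60, top z=50. A parallel lies along y in each channel between rib and jaw. A screw at -x ends in an upright rod at x=-116, 12 to 123 high.
- block: Aluminium, 60 (x) by 120 (y) by 40 high, clamped in the vise, axes as its. Origin: underside centre. It only moves up/down and rocks about x (0.08 rad at most), held by friction. Seated, its underside is 64 above the vise's (bed 40 + parallel 24); it starts 7 to 11 higher at the centre, up to 0.045 rad off level. Some 6 to 12 N down on a land moves it, that end first; 20 N is ample.
- end_a (a point): Centre of the lower edge of the block's +y end (underside, 60 from the middle).
- end_b (a point): Centre of the lower edge of the block's -y end (underside, 60 from the middle).
- land_a (a point): Middle of the flat land, 44 by 36, on top of the block near its +y end, 40 from the middle: a place to tap.
- land_b (a point): Middle of the flat land, 44 by 36, on top of the block near its -y end, 40 from the middle: a place to tap.
- thermowell: Thin steel stub, 14 diameter, 40 tall, standing up from the middle of the block's top; moves with the block. Origin: its foot. Not to be knocked.
- parallel_1: Loose steel bar 12 (x) by 180 (y) by 24 high, 0.22 kg, lying on the vise bed in the channel at x=+22 or -22 (vise frame). Origin: centre of its underside. Starts shifted 45 to 70 along the jaws, one end out of the vise, the other bar shifted the other way. It belongs at y=0 of the vise, standing out 30 at each end of the block.
- parallel_2: The other, identical steel bar, in the other channel. Origin: centre of its underside.
- tamper: Upright hand tamper, 116 tall, 0.22 kg: black rubber foot 32 diameter and 30 high, wooden stem 25 diameter from 30 to 110, low cap 30 diameter on top. Origin: centre of the foot's underside; z up the stem.
- cork_mat: Round cork mat, 100 diameter, 8 thick, fixed to the bench; the tamper stands on it. Origin: centre of its underside.
- flask: Round glass flask with a yellow stopper in a cork ring, one piece, 96 diameter, 148 tall. Bystander. Origin: centre of its underside.
- beaker: Glass beaker, 72 diameter, 95 tall. Bystander. Origin: centre of its underside.
- bottle: Amber bottle with a blue cap, 68 diameter, 150 tall. Bystander. Origin: centre of its underside.
Not all that is in view belongs to the job. Of the things that look like the cork_mat, take the one that is farthest to the robot's right at the start. Of the things that look like the tamper, the larger one is meant.

How it is judged:
By the outcome, as a careful person would: the job done as asked, in the order asked, and still so for the second after the job is handed in, with the robot touching nothing.
It also fails if it takes over 72 s, if anything falls off the work surface, if the arm or the gripper's body presses on something with over 40 N, if the wrist force passes 120 N, or if a joint passes its speed limit or range.

ROBOT

A 7-joint arm with a two-finger parallel gripper is mounted at the origin on the work surface. World frame = base frame: x ahead of the robot, y to its left, z up, the work surface at z = 0. Lengths are in mm, angles in rad, forces in N, time in s.
With the tool pointing down it reaches from about 400 to 850 mm from the base axis. Payload 10.4 kg.
Tool frame: the origin (TCP) lies at the very end of the fingers, on their centre line; the grasp point (between the pads) lies 19 mm behind it (robot.grip_point_offset is the distance from the TCP to the grasp point, in mm); z points along the fingers, y is the direction in which the jaws open and shut (so a half turn about z gives the same grasp; the last joint's range is limited). The gripper opens to 87 mm and grips with 3 to 60 N. Pads are 19 mm wide; open, the fingers measure 117 mm over their backs; the gripper's body (75 mm by 190 mm) begins 51 mm behind the grasp point.
Start: joints at [-1.366, 0.332, -0.065, 1.46, 0.022, 1.35, -0.088], TCP at [141.132, 608.879, 222.576] pointing down, gripper open.
Joint ranges: [-2.6, 2.6], [-0.5, 2.12], [-1.47, 1.34], [0.16, 2.42], [-1.27, 4.41], [0.06, 2.06], [-2.6, 2.6]. Speed limits (rad/s): [2.22, 2.22, 2.79, 2.79, 3.14, 3.14, 3.14].

INTERFACE

Orientations are given as a 3x3 rotation matrix whose columns are the frame's x, y, z axes.
In Python, from rig import robot gives the robot as it stands.
- The arm moves only by the tool send_rows, never from a script. Its argument "motion" is a list of rows, each an object with "dp": the shift along the tool's x, y, z each as a share of 30 mm, from -1 to 1, a list of three; "angular": the turn, a rotation vector about the tool's x, y, z each as a share of 4 degrees, from -1 to 1, a list of three; "claw": the closure in counts, from 0 (fully open) to 255 (shut). In form: [{"dp": [dx, dy, dz], "angular": [rx, ry, rz], "claw": claw}, ...]. A call has 1 to 8 rows; each row shifts and turns the commanded pose from where the row before left it, along the tool's axes as they then stand; what a row does not reach is not made up. A row lasts 1/8 s, in which the tool goes at most 62.5 mm and 10.7 degrees, less where a joint would pass 70% of its speed; a pose out of reach is approached as far as the arm can. A call with a number of a shift or a turn outside -1 to 1 is refused whole. A call with a gripper value outside its range is refused whole. The fingers move at their own pace and stop on an object; the grip force is fixed at half the most. Time passes only in rows, so rows that do not move let the fingers close. It gives the time, the measured TCP pose, the force and the opening at its end, in the units of the state.
- robot.read_state(): the state, without advancing time (a new reading comes with each control period).
- robot.capture(name): name is "side" or "top" or "wrist"; returns a dict with "image" (384x512x3 uint8, red, green, blue), "fx", "fy", "cx", "cy" (pixels), "k1" (the pictures are not rectified: a ray, as slopes to the right and down, at radius r is drawn at 1 + k1 r^2 times it, then the intrinsics apply), "rvec" (rotation vector, rad) and "tvec" (3), from world to camera coordinates, as OpenCV has them. Camera axes: x right, y down, z forward; pixel columns grow to the right and rows downward; lengths in mm; the calibration is good to about 2 mm. A picture is of the moment at which its call begins. There is no depth.
- robot.finish_job(): hands the job in, once; it reports no verdict.
Trained networks look in a picture, given as the dict that the camera call returned (one of the last four; its "shot" number tells which), for a name from the list of things; names that differ only in an ending like _2 or _b are one class to them, and where a whole thing is asked for, a point or a joint stands for the part that bears it (a point fixed in the world has none). Each returns a list of dicts, best first, with "score" (0 to 1); they miss things now and then, are a little off and sometimes report something else, mostly with a low value. They report only what shows in the picture. A call takes as long as a camera call. They do not tell look-alikes from the thing itself.
- robot.silhouettes(query, picture): "region" (384x512 bool, what is visible of it) and "rect" ([centre column, centre row, width, height] in pixels, round what is visible of it).
- robot.place_of(query, picture): "position" ([column, row] in pixels: a listed point, or the origin of a listed thing).
The state is a dict: "clock": time; "joint_pos": joint angles; "qd": joint speeds; "effort": joint torques, N m; "eef_pos": TCP position; "eef_rot": TCP orientation; "ft_force": force on the tool from outside, world axes, zero at the start; "moment": the same for the moment, N m; "opening": finger opening in mm.
Only numpy, scipy, OpenCV 4.12 (cv2) and the standard library are available. Lean on these libraries where they do the work, as an engineer would, in place of code of your own. Each camera call takes 0.05 s, during which the arm holds its last target.

## Working session

There is one attempt and no reset: what is moved stays moved. The work goes in short steps, Python scripts to look and compute and a tool call to move; the robot and the scene stay as the last step left them, time stands still between calls to the robot, and variables do not carry over. Pictures are saved under pics/ and viewed, and the job is handed in when it is done.

Besides the shell and the picture viewer there is one more tool, called after ">>>" in YAML: its name, and indented under it one key for each argument. send_rows: Moves the arm, as the interface text tells. Its arguments: {"type":"object","properties":{"motion":{"type":"array"}},"required":["motion"]}

```bash
ls; mkdir -p pics; python3 - <<'E'
from rig import robot
import cv2
s=robot.read_state(); print(s)
for n in ["side","top","wrist"]:
    p=robot.capture(n); cv2.imwrite(f"pics/{n}0.png",p["image"][:,:,::-1]); print(n,{k:v for k,v in p.items() if k!="image"})
E
```

```text
pics
{'clock': 0.0, 'joint_pos': array([-1.36558938,  0.33290266, -0.06473728,  1.46095012,  0.02156634,
        1.34988048, -0.08848136]), 'qd': array([ 0.00070233,  0.00080601, -0.00078603, -0.000131  ,  0.00084208,
        0.00072673,  0.00126704]), 'effort': array([-6.02379550e-04, -6.23260760e+01,  2.42727762e-02, -3.89887583e+01,
       -6.15022634e-02,  4.01911314e-02,  1.45331410e-04]), 'eef_pos': array([141.03581156, 608.48034024, 221.73059028]), 'eef_rot': array([[-9.74179302e-01,  2.25775538e-01, -3.06116912e-04],
       [ 2.25775744e-01,  9.74178276e-01, -1.41416826e-03],
       [-2.10721545e-05, -1.44676723e-03, -9.99998953e-01]]), 'ft_force': array([0.03376757, 0.10829599, 0.32733163]), 'moment': array([-0.00365138, -0.01713481, -0.02772539]), 'opening': 87.17219196307626}
side {'fx': 381.67211530807174, 'fy': 381.67211530807174, 'cx': 260.3621219341528, 'cy': 187.22690525005657, 'k1': -0.02175352794442204, 'rvec': array([ 0.64857809, -2.73968278,  0.95138119]), 'tvec': array([462.7787902 , 223.6265851 , 825.61434576]), 'shot': 1}
top {'fx': 455.1519992245698, 'fy': 455.1519992245698, 'cx': 255.58759689573057, 'cy': 191.7796201164065, 'k1': 0.05584306272488278, 'rvec': array([ 2.17135679, -2.13214614,  0.16030912]), 'tvec': array([ -23.60830964,  516.86685702, 1218.61050799]), 'shot': 2}
wrist {'fx': 282.787711829798, 'fy': 282.787711829798, 'cx': 255.06445291745945, 'cy': 187.0022201889126, 'k1': -0.031021692568479527, 'rvec': array([-2.25989364, -1.7968945 , -0.27660339]), 'tvec': array([-623.72003151,  -36.9241095 ,  391.8535213 ]), 'shot': 3}
```

View pics/side0.png

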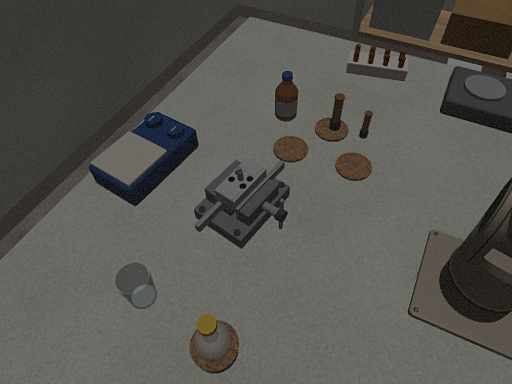

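View pics/top0.png

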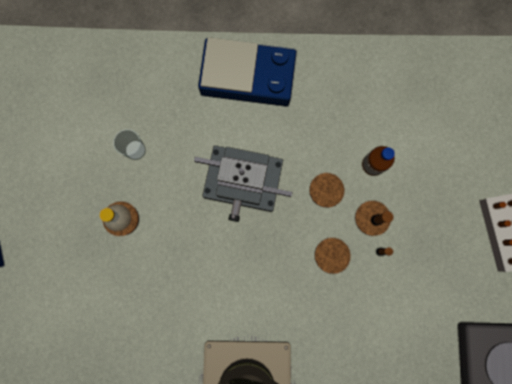

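View pics/wrist0.png

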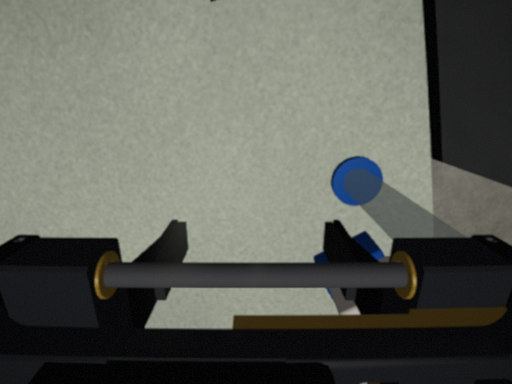

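```bash
cat > h.py <<'E'
from rig import robot
import cv2, numpy as np
from scipy.optimize import least_squares
def proj(p,P):
    R=cv2.Rodrigues(np.array(p["rvec"]))[0]; X=np.atleast_2d(P)@R.T+p["tvec"]
    a=X[:,:2]/X[:,2:]; r2=(a**2).sum(1,keepdims=True); a=a*(1+p["k1"]*r2)
    return a*[p["fx"],p["fy"]]+[p["cx"],p["cy"]]
def ray(p,uv):
    R=cv2.Rodrigues(np.array(p["rvec"]))[0]
    d=(np.array(uv,float)-[p["cx"],p["cy"]])/[p["fx"],p["fy"]]; a=d.copy()
    for _ in range(20): a=d/(1+p["k1"]*(a@a))
    return -R.T@p["tvec"], R.T@np.array([a[0],a[1],1])
def onz(p,uv,z):
    c,d=ray(p,uv); return c+d*(z-c[2])/d[2]
def tri(obs):
    A=np.zeros((3,3));b=np.zeros(3)
    for p,uv in obs:
        c,d=ray(p,uv); d=d/np.linalg.norm(d); M=np.eye(3)-np.outer(d,d); A+=M;b+=M@c
    x=np.linalg.solve(A,b)
    return x,[np.round(proj(p,x)[0]-uv,1) for p,uv in obs]
def save(p,name,crop=None,s=1):
    im=p["image"][:,:,::-1]
    if crop: im=im[crop[1]:crop[3],crop[0]:crop[2]]
    cv2.imwrite(f"pics/{name}.png",cv2.resize(im,None,fx=s,fy=s,interpolation=cv2.INTER_CUBIC))
E
python3 - <<'E'
from h import *
T=robot.capture("top");S=robot.capture("side")
import pickle; pickle.dump((T,S),open("p0.pkl","wb"))
for q in ["vise","block","end_a","end_b","land_a","land_b","thermowell","parallel_1","parallel_2","tamper","cork_mat","flask","beaker","bottle"]:
    for n,p in (("T",T),("S",S)):
        for d in robot.place_of(q,p)[:4]: print(q,n,round(d["score"],2),np.round(d["position"],1),np.round(onz(p,d["position"],0),0)[:2])
save(T,"topc",(180,130,310,230),6);save(S,"sidec",(180,130,310,250),6)
E
```

```text
vise T 0.78 [240.8 180. ] [555.  28.]
vise S 0.73 [244.  206.3] [554.  24.]
vise S 0.2 [223.6 204.2] [605.  41.]
block T 0.8 [243.6 175.7] [568.  21.]
block S 0.88 [243.  188.5] [584. -26.]
end_a T 0.82 [219.5 171.2] [580.  90.]
end_a T 0.66 [242.  177.3] [563.  25.]
end_a T 0.56 [265.2 179. ] [560. -41.]
end_a S 0.9 [256.6 176.4] [571. -79.]
end_a S 0.64 [224.9 205.4] [600.  43.]
end_b T 0.82 [219.5 171.2] [580.  90.]
end_b T 0.66 [242.  177.3] [563.  25.]
end_b T 0.56 [265.2 179. ] [560. -41.]
end_b S 0.9 [256.6 176.4] [571. -79.]
end_b S 0.64 [224.9 205.4] [600.  43.]
land_a T 0.78 [224.8 170.4] [582.  75.]
land_a T 0.55 [257.1 175.5] [569. -18.]
land_a T 0.33 [373.3 166.1] [ 603. -349.]
land_a S 0.79 [250.6 169.8] [597. -93.]
land_a S 0.71 [230.1 191. ] [611.  -4.]
land_b T 0.78 [224.8 170.4] [582.  75.]
land_b T 0.55 [257.1 175.5] [569. -18.]
land_b T 0.33 [373.3 166.1] [ 603. -349.]
land_b S 0.79 [250.6 169.8] [597. -93.]
land_b S 0.71 [230.1 191. ] [611.  -4.]
thermowell T 0.53 [242.9 172.2] [578.  23.]
thermowell S 0.45 [239.3 181.2] [605. -44.]
parallel_1 T 0.58 [226.7 164.2
[... 328 characters left out ...]
78 [364.6 135.1] [ 357. -363.]
tamper S 0.73 [287.9 116.4] [ 596. -340.]
tamper S 0.66 [215.4 348.1] [439. 356.]
tamper S 0.58 [333.8 127.7] [ 450. -353.]
cork_mat T 0.89 [331.9 253. ] [ 354. -230.]
cork_mat T 0.88 [328.3 190.4] [ 530. -221.]
cork_mat T 0.76 [371.2 219. ] [ 451. -341.]
cork_mat S 0.84 [288.1 151.3] [ 533. -203.]
cork_mat S 0.59 [329.8 125.9] [ 464. -356.]
cork_mat S 0.57 [350.9 166.6] [ 353. -226.]
flask T 0.76 [126.8 220. ] [436. 344.]
flask S 0.55 [214.8 347.7] [441. 356.]
beaker T 0.63 [136.3 152.3] [630. 328.]
beaker T 0.26 [243.7 176.3] [566.  20.]
beaker S 0.91 [143.9 292.9] [640. 327.]
bottle T 0.72 [371.2 165.9] [ 603. -343.]
bottle S 0.68 [287.9 115.6] [ 598. -343.]
```

View pics/topc.png

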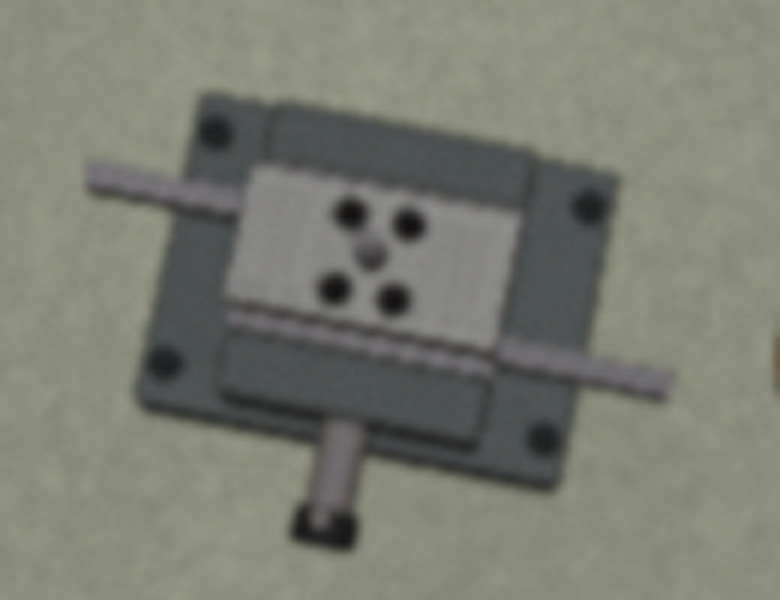

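View pics/sidec.png

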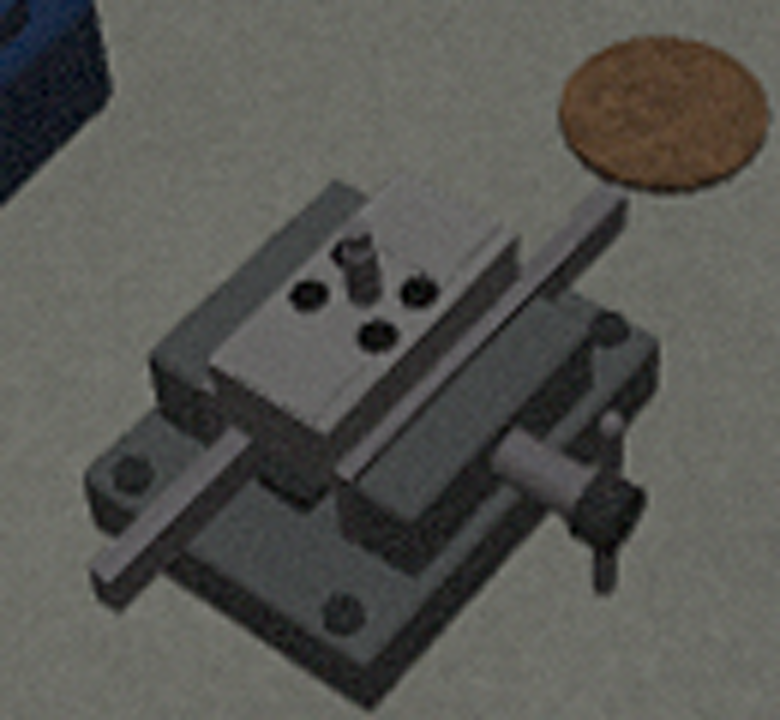

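```bash
cat > fit.py <<'E'
from h import *
import pickle
T,S=pickle.load(open("p0.pkl","rb"))
o=np.array([180,130])
f=lambda u,v:np.array([u,v])/6+o
obs=[(T,f(200,93),(75,100,40)),(T,f(618,178),(75,-100,40)),(T,f(555,490),(-75,-100,40)),(T,f(137,400),(-75,100,40)),
(S,f(88,480),(75,100,40)),(S,f(370,660),(-75,100,40)),(S,f(658,350),(-75,-100,40)),
(T,f(280,102),(68,60,86)),(T,f(535,152),(68,-60,86)),(S,f(152,362),(68,60,86)),(S,f(340,182),(68,-60,86)),(S,f(410,528),(-68,60,86)),
(T,f(320,520),(-116,0,123)),(S,f(612,422),(-116,0,123)),(S,f(605,590),(-116,0,12))]
def W(q,P):
    c,s=np.cos(q[2]),np.sin(q[2]); P=np.atleast_2d(P)
    return np.c_[q[0]+c*P[:,0]-s*P[:,1],q[1]+s*P[:,0]+c*P[:,1],P[:,2]]
def res(q): return np.ravel([proj(p,W(q,P))[0]-uv for p,uv,P in obs])
r=least_squares(res,[555,25,0],loss="soft_l1")
q=r.x
E
python3 - <<'E'
from fit import *
print(q); print(np.round(res(q).reshape(-1,2),1))
# parallels ends: top z=64
print("far bar", [np.round(onz(T,f(*u),64),1) for u in((87,165),(88,188))], "near",[np.round(onz(T,f(*u),64),1) for u in((672,374),(668,398))])
c,s=np.cos(q[2]),np.sin(q[2])
def V(X): d=X[:2]-q[:2]; return np.round([c*d[0]+s*d[1],-s*d[0]+c*d[1]],1)
for n,u,z in (("far",(88,177),64),("near",(670,386),64)): print(n,V(onz(T,f(*u),z)))
for n,u,z in (("far",(105,582),64),("near",(612,196),64)): print(n,V(onz(S,f(*u),z)))
# block top corners
for n,ut,us in (("+x+y",(245,165),(212,360)),("+x-y",(523,210),(390,178)),("-x-y",(498,352),(520,240)),("-x+y",(228,308),(322,435)),("tw top",(371,245),(355,242))):
    x,e=tri([(T,f(*ut)),(S,f(*us))]); print(n,V(x),x[2],e)
# tamper
for pt,ps in (((376,220.8),(333.8,127.7)),((381.6,248.4),(364.6,135.1))):
    print(tri([(T,np.array(pt)),(S,np.array(ps))]))
print("mat",onz(T,(371.2,219),0),onz(S,(329.8,125.9),0))
save(T,"tamp",(310,150,410,280),6);save(S,"tamps",(270,60,400,190),6)
E
```

```text
[ 5.53158141e+02  2.39486834e+01 -1.87479143e-01]
[[-0.9 -0.3]
 [-0.2  0. ]
 [-0.4  0.7]
 [-2.2  0.8]
 [-1.2 -1.4]
 [-0.5  1.1]
 [ 1.9 -2.2]
 [-1.6 -0.4]
 [-0.3  0.2]
 [-1.  -2.5]
 [ 0.1 -2.3]
 [ 0.7 -1.5]
 [-1.5  0.3]
 [ 0.6 -0.6]
 [ 0.5 -1.1]]
far bar [array([604.3, 153.7,  64. ]), array([593.7, 152.9,  64. ])] near [array([ 513.7, -112.2,   64. ]), array([ 502.7, -110.5,   64. ])]
far [ 20.8 135.4]
near [ -18.9 -141.3]
far [ 17.2 141.7]
near [ -21.3 -132.2]
+x+y [30.7 61.3] 107.91177052220685 [array([0.2, 0.6]), array([-0.7, -0.1])]
+x-y [ 40.1 -60.5] 97.55755631745261 [array([-0.1, -0.2]), array([0.3, 0.1])]
-x-y [-25.1 -62.6] 101.61980125780589 [array([-0. , -0.1]), array([0.1, 0. ])]
-x+y [-27.6  58.2] 102.6050803459364 [array([-0.4, -1.2]), array([1.5, 0.3])]
tw top [ 4.6 -0.1] 137.0983133592986 [array([-0.2, -0.5]), array([0.6, 0.1])]
(array([ 4.48274540e+02, -3.53615657e+02,  1.66181248e-01]), [array([-0.1, -0.6]), array([0.6, 0.1])])
(array([ 364.16097508, -370.95086848,   -7.9364362 ]), [array([0.4, 2.1]), array([-2. , -0.4])])
mat [ 451.26789923 -340.7233636     0.        ] [ 463.78559359 -355.68003227    0.        ]
```

View pics/tamp.png

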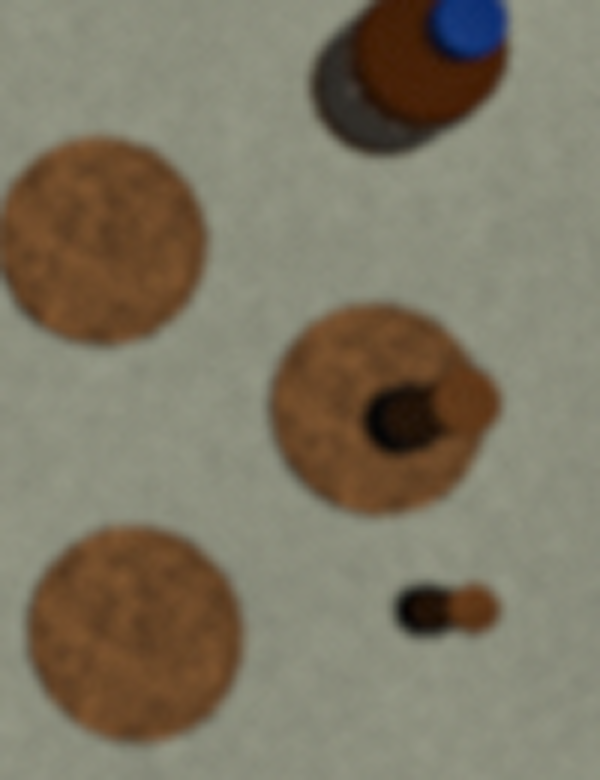

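View pics/tamps.png

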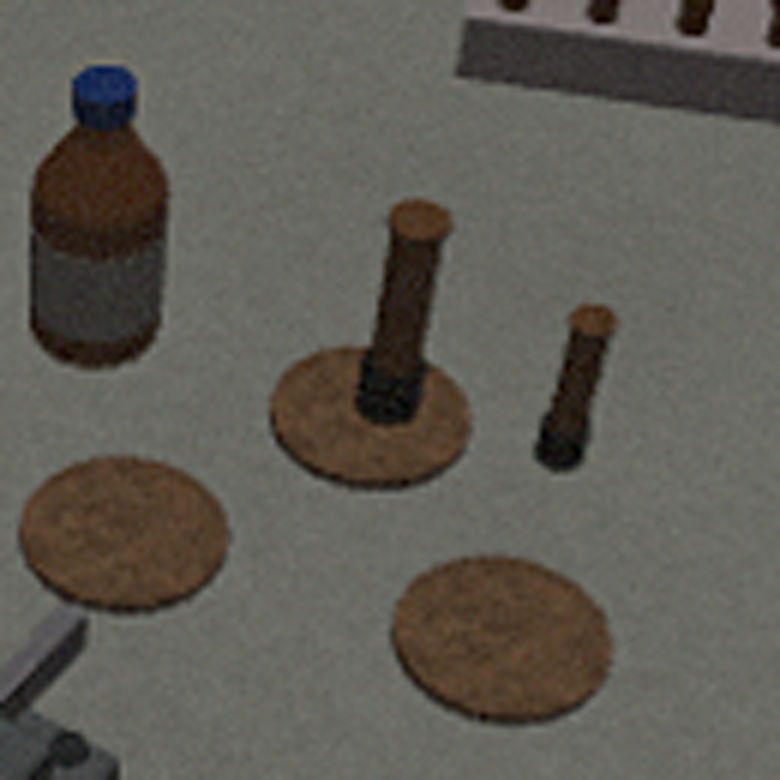

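```bash
cat > plan.py <<'E'
import numpy as np
from scipy.spatial.transform import Rotation as Ro
def plan(p0,R0,p1,rz_deg,n):
    """n rows, straight line with turn rz about tool z; prints dp"""
    R=np.array(R0,float); st=(np.array(p1)-p0)/n
    for i in range(n):
        d=R.T@st/30; print(i+1,np.round(d,2),round(rz_deg/n/4,3))
        R=R@Ro.from_rotvec([0,0,np.deg2rad(rz_deg/n)]).as_matrix()
E
python3 - <<'E'
from fit import *
from plan import plan
s=robot.read_state()
w=robot.capture("wrist"); R=cv2.Rodrigues(w["rvec"])[0]
c=-R.T@w["tvec"]; E=s["eef_rot"]
print("cam in tool",E.T@(c-s["eef_pos"]),"\n cam axes in tool",np.round(E.T@R.T,3), s["clock"])
o2=np.array([310,150]);o3=np.array([270,60])
print("cap",tri([(T,np.array([468,402])/6+o2),(S,np.array([420,220])/6+o3)]),onz(T,np.array([468,402])/6+o2,124),onz(S,np.array([420,220])/6+o3,124))
print("mat",onz(T,np.array([377,410])/6+o2,8),onz(S,np.array([370,413])/6+o3,8))
print("targets",W(q,[[22,175,0],[-22,-175,0],[22,0,0]]), "flask top",onz(T,(104,215),148))
yaw=np.degrees(np.arctan2(E[1,1],E[0,1])); tgt=np.degrees(q[2]); print(yaw,tgt)
plan(s["eef_pos"],E,W(q,[[22,175,230]])[0],yaw-tgt,23)
E
```

```text
cam in tool [  83.53003329   -0.58752061 -161.87243018] 
 cam axes in tool [[ 0.    -0.953 -0.302]
 [ 1.     0.    -0.   ]
 [ 0.    -0.302  0.953]] 1.65
cap (array([ 447.5407196 , -352.60037371,  117.6558497 ]), [array([-0. , -0.2]), array([0.2, 0. ])]) [ 446.4897129  -350.80336739  124.        ] [ 446.11987401 -344.44854747  124.        ]
mat [ 452.53306864 -343.20834292    8.        ] [ 452.08469623 -337.32814897    8.        ]
targets [[ 607.38962993  191.7817718     0.        ]
 [ 498.92665114 -143.88440498    0.        ]
 [ 574.77263895   19.84826169    0.        ]] flask top [436.41248182 359.84687699 148.        ]
76.95036128526496 -10.741763659476618
1 [-0.79 -0.44 -0.01] 0.953
2 [-0.82 -0.38 -0.01] 0.953
3 [-0.85 -0.33 -0.01] 0.953
4 [-0.87 -0.27 -0.01] 0.953
5 [-0.88 -0.21 -0.01] 0.953
6 [-0.89 -0.15 -0.01] 0.953
7 [-0.9  -0.09 -0.01] 0.953
8 [-0.91 -0.03 -0.01] 0.953
9 [-0.91  0.03 -0.01] 0.953
10 [-0.9   0.09 -0.01] 0.953
11 [-0.89  0.15 -0.01] 0.953
12 [-0.88  0.21 -0.01] 0.953
13 [-0.87  0.26 -0.01] 0.953
14 [-0.85  0.32 -0.01] 0.953
15 [-0.82  0.38 -0.01] 0.953
16 [-0.8   0.43 -0.01] 0.953
17 [-0.77  0.48 -0.01] 0.953
18 [-0.73  0.53 -0.01] 0.953
19 [-0.7   0.58 -0.01] 0.953
20 [-0.66  0.63 -0.01] 0.953
21 [-0.61  0.67 -0.01] 0.953
22 [-0.57  0.71 -0.01] 0.953
23 [-0.52  0.74 -0.01] 0.953
```

```bash
python3 - <<'E'
from fit import *
from plan import plan
s=robot.read_state();E=s["eef_rot"]
p=W(q,[[0,-35,290]])[0];print(p,s["clock"])
plan(s["eef_pos"],E,p,87.69,26)
E
```

```text
[546.63474234 -10.43801861 290.        ] 1.7
1 [-0.69 -0.66 -0.09] 0.843
2 [-0.72 -0.61 -0.09] 0.843
3 [-0.76 -0.57 -0.09] 0.843
4 [-0.79 -0.53 -0.09] 0.843
5 [-0.82 -0.48 -0.09] 0.843
6 [-0.85 -0.43 -0.09] 0.843
7 [-0.87 -0.38 -0.09] 0.843
8 [-0.89 -0.33 -0.09] 0.843
9 [-0.91 -0.27 -0.09] 0.843
10 [-0.92 -0.22 -0.09] 0.843
11 [-0.93 -0.16 -0.09] 0.843
12 [-0.94 -0.11 -0.09] 0.843
13 [-0.95 -0.05 -0.09] 0.843
14 [-0.95  0.   -0.09] 0.843
15 [-0.95  0.06 -0.09] 0.843
16 [-0.94  0.11 -0.09] 0.843
17 [-0.93  0.17 -0.09] 0.843
18 [-0.92  0.22 -0.09] 0.843
19 [-0.91  0.28 -0.09] 0.843
20 [-0.89  0.33 -0.09] 0.843
21 [-0.87  0.38 -0.09] 0.843
22 [-0.84  0.43 -0.09] 0.843
23 [-0.82  0.48 -0.09] 0.843
24 [-0.79  0.53 -0.09] 0.843
25 [-0.76  0.57 -0.09] 0.843
26 [-0.72  0.62 -0.09] 0.843
```

>>> send_rows:
  motion:
    - {"dp":[-0.69,-0.66,-0.09],"angular":[0,0,0.843],"claw":255}
    - {"dp":[-0.72,-0.61,-0.09],"angular":[0,0,0.843],"claw":255}
    - {"dp":[-0.76,-0.57,-0.09],"angular":[0,0,0.843],"claw":255}
    - {"dp":[-0.79,-0.53,-0.09],"angular":[0,0,0.843],"claw":255}
    - {"dp":[-0.82,-0.48,-0.09],"angular":[0,0,0.843],"claw":255}
    - {"dp":[-0.85,-0.43,-0.09],"angular":[0,0,0.843],"claw":255}
    - {"dp":[-0.87,-0.38,-0.09],"angular":[0,0,0.843],"claw":255}
    - {"dp":[-0.89,-0.33,-0.09],"angular":[0,0,0.843],"claw":255}

```text
clock: 2.7
eef_pos: [266.9, 416.4, 244.4]
eef_rot: [[-0.763, 0.646, 0.0], [0.646, 0.763, 0.0], [0.0, 0.0, -1.0]]
ft_force: [-0.4, 1.0, 0.2]
opening: 14.8
```

>>> send_rows:
  motion:
    - {"dp":[-0.91,-0.27,-0.09],"angular":[0,0,0.843],"claw":255}
    - {"dp":[-0.92,-0.22,-0.09],"angular":[0,0,0.843],"claw":255}
    - {"dp":[-0.93,-0.16,-0.09],"angular":[0,0,0.843],"claw":255}
    - {"dp":[-0.94,-0.11,-0.09],"angular":[0,0,0.843],"claw":255}
    - {"dp":[-0.95,-0.05,-0.09],"angular":[0,0,0.843],"claw":255}
    - {"dp":[-0.95,0,-0.09],"angular":[0,0,0.843],"claw":255}
    - {"dp":[-0.95,0.06,-0.09],"angular":[0,0,0.843],"claw":255}
    - {"dp":[-0.94,0.11,-0.09],"angular":[0,0,0.843],"claw":255}

```text
clock: 3.7
eef_pos: [391.8, 226.1, 265.9]
eef_rot: [[-0.387, 0.922, 0.0], [0.922, 0.387, 0.0], [0.0, 0.0, -1.0]]
ft_force: [1.2, -0.2, -0.7]
opening: 0.6
```

>>> send_rows:
  motion:
    - {"dp":[-0.93,0.17,-0.09],"angular":[0,0,0.843],"claw":255}
    - {"dp":[-0.92,0.22,-0.09],"angular":[0,0,0.843],"claw":255}
    - {"dp":[-0.91,0.28,-0.09],"angular":[0,0,0.843],"claw":255}
    - {"dp":[-0.89,0.33,-0.09],"angular":[0,0,0.843],"claw":255}
    - {"dp":[-0.87,0.38,-0.09],"angular":[0,0,0.843],"claw":255}
    - {"dp":[-0.84,0.43,-0.09],"angular":[0,0,0.843],"claw":255}
    - {"dp":[-0.82,0.48,-0.09],"angular":[0,0,0.843],"claw":255}
    - {"dp":[-0.79,0.53,-0.09],"angular":[0,0,0.843],"claw":255}

```text
clock: 4.7
eef_pos: [516.4, 35.8, 287.5]
eef_rot: [[0.073, 0.997, 0.0], [0.997, -0.073, 0.0], [0.0, 0.0, -1.0]]
ft_force: [1.1, 0.0, 0.5]
opening: 0.6
```

>>> send_rows:
  motion:
    - {"dp":[-0.76,0.57,-0.09],"angular":[0,0,0.843],"claw":255}
    - {"dp":[-0.72,0.62,-0.09],"angular":[0,0,0.843],"claw":255}
    - {"dp":[0,0,0],"angular":[0,0,0],"claw":255}

```text
clock: 5.08
eef_pos: [547.5, -13.3, 292.7]
eef_rot: [[0.191, 0.981, 0.0], [0.981, -0.191, -0.001], [-0.001, 0.0, -1.0]]
ft_force: [-0.3, 0.3, -0.1]
opening: 0.2
```

```bash
python3 - <<'E'
from h import *
import pickle
s=robot.read_state();print(s["clock"],s["eef_pos"],np.round(s["eef_rot"],3),s["joint_pos"],s["opening"])
w=robot.capture("wrist");pickle.dump((w,s),open("w1.pkl","wb"));save(w,"w1",None,1.56)
E
```

```text
5.075 [547.53140991 -13.28805131 292.72441408] [[ 0.191  0.981  0.   ]
 [ 0.981 -0.191 -0.001]
 [-0.001  0.    -1.   ]] [-0.63785715  0.13459732  0.64727411  1.58642853 -0.08015124  1.4478146
 -0.17775991] 0.1536285977793089
```

View pics/w1.png

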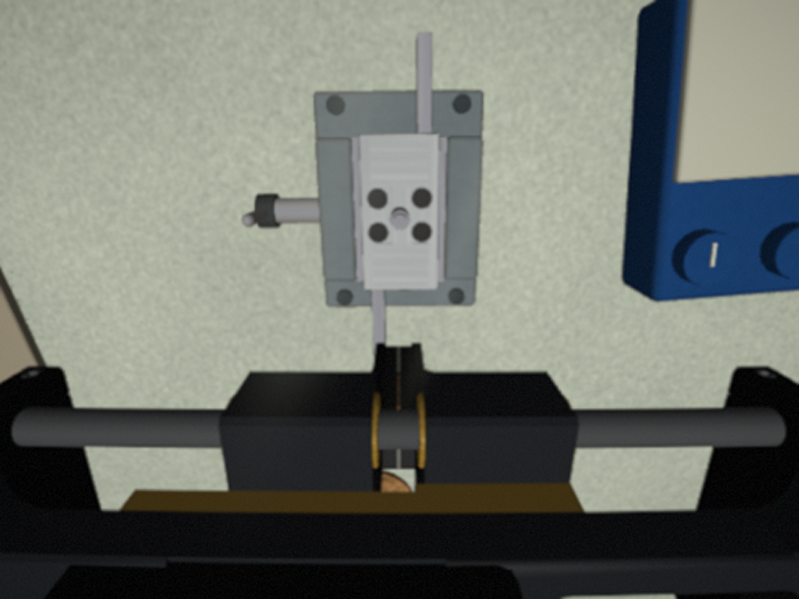

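```bash
python3 - <<'E'
from h import *
import pickle
w,s=pickle.load(open("w1.pkl","rb"));save(w,"w1c",(190,10,320,110),6);save(w,"w1d",(190,110,320,230),6)
E
```

```text
(no output)
```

View pics/w1c.png

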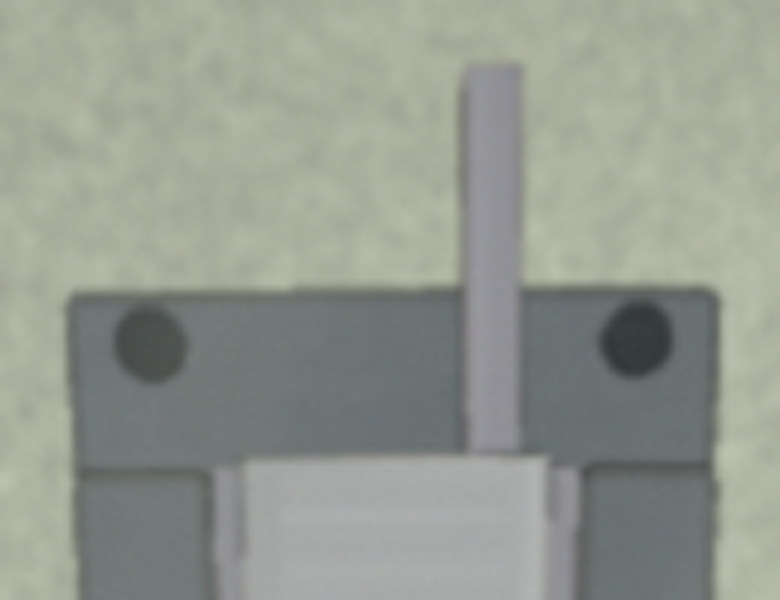

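View pics/w1d.png

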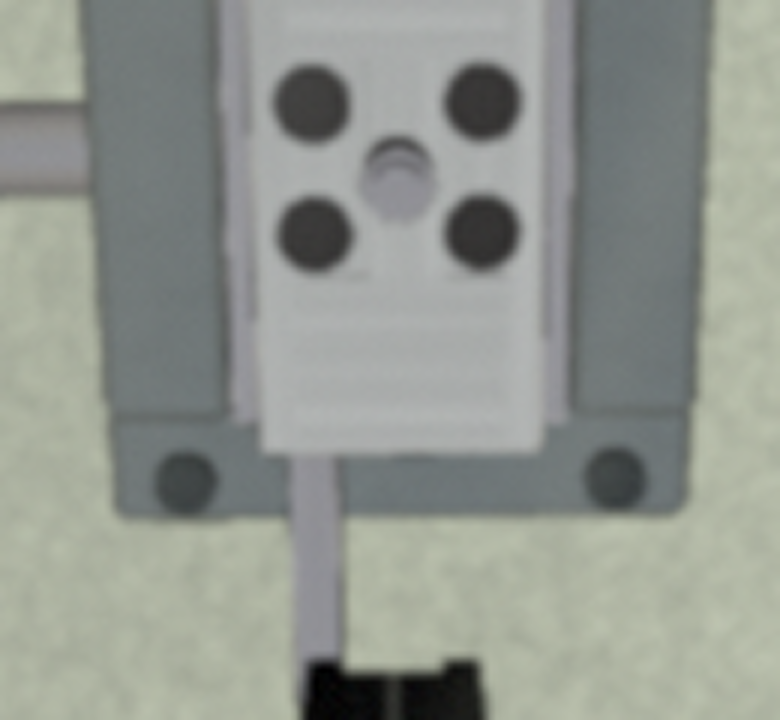

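```bash
cat > fit2.py <<'E'
from h import *
import pickle
from fit import W, V if False else W
E
cat > fit2.py <<'E'
from h import *
from fit import W,obs as obs0
import pickle
w,s1=pickle.load(open("w1.pkl","rb"))
C=lambda u,v:np.array([u,v])/6+[190,10]-0.4
D=lambda u,v:np.array([u,v])/6+[190,110]-0.4
ow=[(w,C(70,293),(-75,100,40)),(w,C(718,289),(75,100,40)),(w,D(116,517),(-75,-100,40)),(w,D(687,515),(75,-100,40)),
(w,C(80,470),(-68,60,86)),(w,C(712,465),(68,60,86)),(w,D(108,416),(-68,-60,86)),(w,D(694,412),(68,-60,86))]
def rw(q): return np.ravel([proj(p,W(q,P))[0]-uv for p,uv,P in ow])
q=least_squares(rw,[553,24,-0.187]).x
c_,s_=np.cos(q[2]),np.sin(q[2])
def V(X):
    d=np.asarray(X)[:2]-q[:2]; return np.round([c_*d[0]+s_*d[1],-s_*d[0]+c_*d[1]],1)
E
python3 - <<'E'
from fit2 import *
print(q,np.round(rw(q).reshape(-1,2),1))
print("far bar end",V(onz(w,C(468,65),64)),V(onz(w,C(520,65),64)))
print("near bar at",V(onz(w,D(295,550),64)),V(onz(w,D(340,550),64)))
from fit import T,S,f
for n,u,z in (("far",(88,177),64),("near",(670,386),64)): print(n,V(onz(T,f(*u),z)))
for n,u,z in (("far",(105,582),64),("near",(612,196),64)): print(n,V(onz(S,f(*u),z)))
E
```

```text
[ 5.55569269e+02  2.11174772e+01 -1.83947723e-01] [[-1.4 -1. ]
 [ 1.6 -1.3]
 [-0.7  1.1]
 [ 0.5  0.7]
 [-2.3 -0.5]
 [ 2.5 -0.7]
 [-1.3  1.6]
 [ 1.1  1.5]]
far bar end [ 15.4 138.5] [ 26.1 138.4]
near bar at [-26.1 -98.6] [-15.  -98.7]
far [ 18.3 137.6]
near [ -22.3 -138.9]
far [ 14.8 144. ]
near [ -24.6 -129.8]
```

```bash
python3 - <<'E'
from fit2 import *
R=cv2.Rodrigues(w["rvec"])[0]; c=-R.T@w["tvec"];E=s1["eef_rot"];print(E.T@(c-s1["eef_pos"]))
def r2(x):
    ww=dict(w); ww["tvec"]=w["tvec"]+[0,0,x[3]]
    return np.ravel([proj(ww,W(x[:3],P))[0]-uv for p,uv,P in ow])
x=least_squares(r2,[*q,0]).x;print(x,np.round(r2(x).reshape(-1,2),1))
def r3(x):
    ww=dict(w); ww["fx"]=ww["fy"]=w["fx"]*x[3]
    return np.ravel([proj(ww,W(x[:3],P))[0]-uv for p,uv,P in ow])
x=least_squares(r3,[*q,1]).x;print(x,np.round(r3(x).reshape(-1,2),1))
im=w["image"].copy()
for p,uv,P in ow:
    a=proj(w,W(q,P))[0]; cv2.circle(im,tuple(int(round(v)) for v in a),1,(255,0,0),-1)
w2=dict(w,image=im); save(w2,"w1o",(190,40,320,210),4.5)
E
```

```text
[  83.2550989     0.27558969 -161.8847846 ]
[ 5.56043167e+02  2.34008269e+01 -1.83949826e-01  9.77573465e+00] [[-0.1  0.4]
 [ 0.4  0.1]
 [ 0.3 -0.5]
 [-0.5 -0.9]
 [-0.9  0.2]
 [ 1.1  0.1]
 [-0.1  0.2]
 [-0.   0.1]]
[ 5.56022377e+02  2.32948471e+01 -1.83939309e-01  9.75287372e-01] [[-0.1  0.5]
 [ 0.4  0.2]
 [ 0.4 -0.4]
 [-0.7 -0.8]
 [-1.1  0.1]
 [ 1.2 -0. ]
 [-0.1  0.3]
 [-0.   0.2]]
```

View pics/w1o.png

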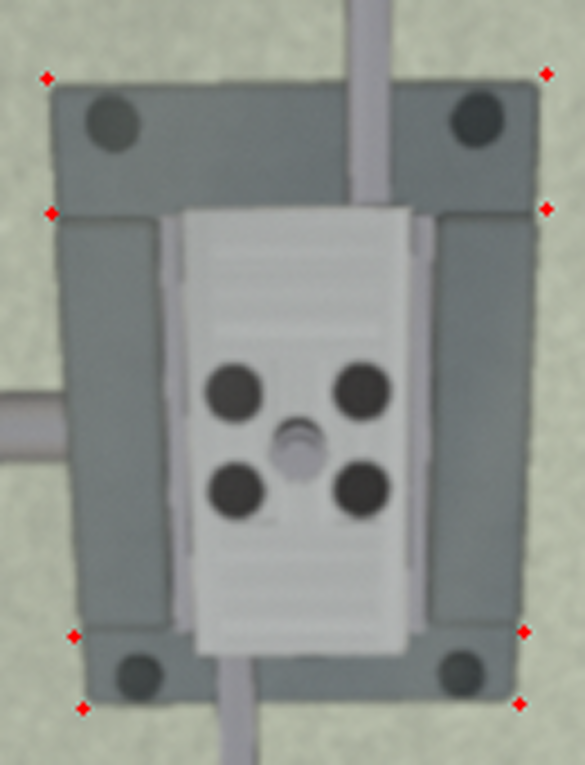

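>>> send_rows:
  motion:
    - {"dp":[0.98,0.107,0],"angular":[0,0,-0.1],"claw":255}
    - {"dp":[0.98,0.107,0],"angular":[0,0,0],"claw":255}
    - {"dp":[0.98,0.107,0],"angular":[0,0,0],"claw":255}
    - {"dp":[0.98,0.107,0],"angular":[0,0,0],"claw":255}
    - {"dp":[0.95,0.107,1],"angular":[0,0,0],"claw":255}
    - {"dp":[0.95,0.107,1],"angular":[0,0,0],"claw":255}
    - {"dp":[0.95,0.107,1],"angular":[0,0,0],"claw":255}
    - {"dp":[0,0,1],"angular":[0,0,0],"claw":255}

```text
clock: 6.12
eef_pos: [604.7, 190.3, 170.9]
eef_rot: [[0.174, 0.985, -0.001], [0.985, -0.174, 0.001], [0.001, -0.001, -1.0]]
ft_force: [-0.6, -0.5, -1.0]
opening: 0.3
```

>>> send_rows:
  motion:
    - {"dp":[0,0,1],"angular":[0,0,0],"claw":255}
    - {"dp":[0,0,1],"angular":[0,0,0],"claw":255}
    - {"dp":[0,0,1],"angular":[0,0,0],"claw":255}
    - {"dp":[0,0,0.9],"angular":[0,0,0],"claw":255}
    - {"dp":[0,0,0],"angular":[0,0,0],"claw":255}

```text
clock: 6.75
eef_pos: [603.6, 186.4, 53.5]
eef_rot: [[0.178, 0.984, -0.004], [0.984, -0.178, -0.001], [-0.002, -0.004, -1.0]]
ft_force: [0.1, -0.7, 1.0]
opening: 0.7
```

```bash
python3 - <<'E'
from h import *
import pickle
s=robot.read_state();print(s["clock"],s["eef_pos"],np.round(s["eef_rot"],3))
w=robot.capture("wrist");pickle.dump((w,s),open("w2.pkl","wb"));save(w,"w2",None,1.56)
E
```

```text
6.75 [603.57340298 186.4448045   53.53695769] [[ 0.178  0.984 -0.004]
 [ 0.984 -0.178 -0.001]
 [-0.002 -0.004 -1.   ]]
```

View pics/w2.png

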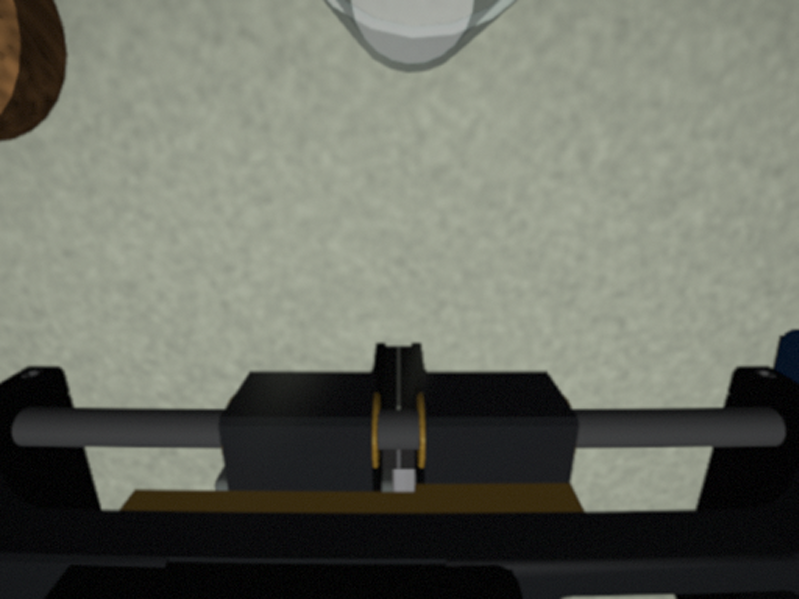

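>>> send_rows:
  motion:
    - {"dp":[-0.55,0.1,0.05],"angular":[0,0,0],"claw":255}
    - {"dp":[-0.3,0.0,0],"angular":[0,0,0],"claw":255}
    - {"dp":[-0.3,0,0],"angular":[0,0,0],"claw":255}
    - {"dp":[-0.3,0,0],"angular":[0,0,0],"claw":255}
    - {"dp":[-0.3,0,0],"angular":[0,0,0],"claw":255}
    - {"dp":[-0.2,0,0],"angular":[0,0,0],"claw":255}
    - {"dp":[-0.15,0,0],"angular":[0,0,0],"claw":255}
    - {"dp":[-0.1,0,0],"angular":[0,0,0],"claw":255}

```text
clock: 7.8
eef_pos: [596.4, 119.8, 54.2]
eef_rot: [[0.179, 0.984, 0.0], [0.984, -0.179, 0.0], [0.0, 0.0, -1.0]]
ft_force: [1.0, 2.9, 2.5]
opening: 0.5
```

```bash
python3 - <<'E'
from h import *
import pickle
s=robot.read_state();print(s["clock"],s["eef_pos"],s["ft_force"])
w=robot.capture("side");save(w,"s3",(180,130,310,250),6)
w=robot.capture("top");save(w,"t3",(180,130,310,230),6)
E
```

```text
7.8 [596.39319335 119.79548303  54.24446331] [0.98120175 2.90491917 2.46969336]
```

View pics/s3.png

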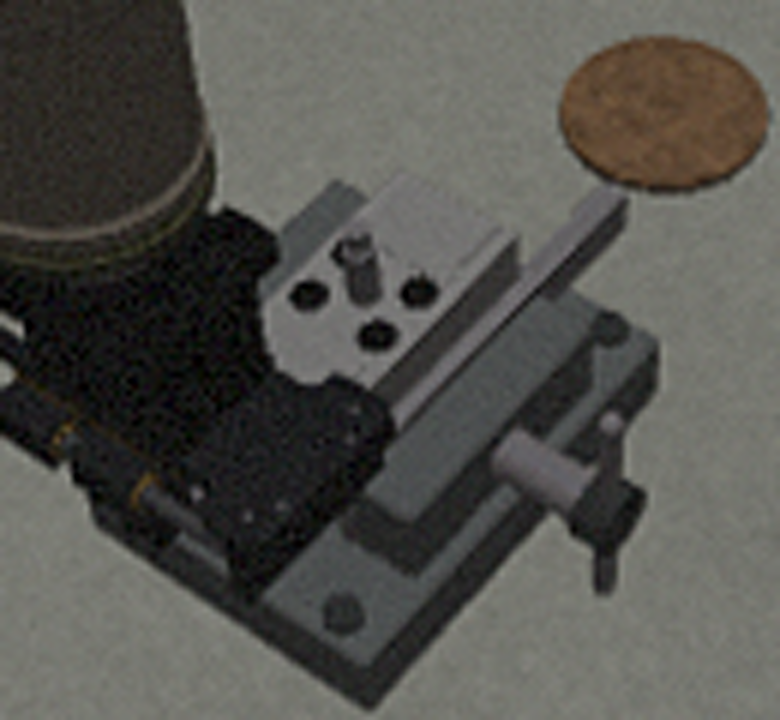

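View pics/t3.png

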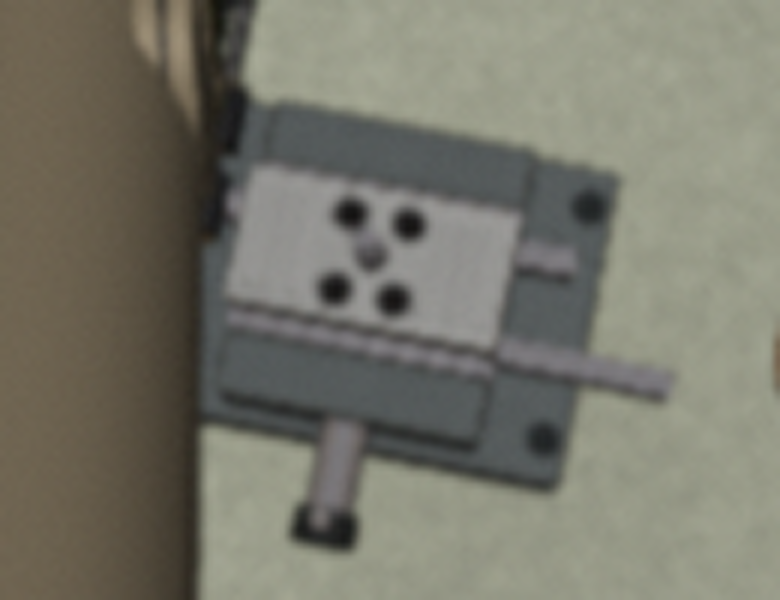

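```bash
python3 - <<'E'
import h
from fit2 import *
import fit2
from fit import T,f
fit2.q=np.array([555,23.5,-.185]); fit2.c_,fit2.s_=np.cos(-.185),np.sin(-.185)
print(V(onz(T,f(576,262),64)),V(onz(T,f(670,386),64)),V(onz(T,f(88,177),64)),V([596.4,119.8]))
# vise base edges at mid y from top for reference
print("base -y edge", V(onz(T,f(592,310),40)), "base +y edge",V(onz(T,f(170,245),40)))
E
```

```text
[ 25.8 -88.8] [ -21.2 -141.2] [ 19.2 135.4] [ 23.  102.3]
base -y edge [   9.8 -100.8] base +y edge [ 0.1 95.6]
```

>>> send_rows:
  motion:
    - {"dp":[-0.1,0,0],"angular":[0,0,0],"claw":255}
    - {"dp":[0,0,0],"angular":[0,0,0],"claw":255}

```text
clock: 8.15
eef_pos: [595.7, 116.5, 54.1]
eef_rot: [[0.18, 0.984, -0.0], [0.984, -0.18, -0.0], [-0.0, -0.0, -1.0]]
ft_force: [0.7, 1.1, 1.2]
opening: 0.2
```

>>> send_rows:
  motion:
    - {"dp":[0.4,0,0],"angular":[0,0,0],"claw":255}
    - {"dp":[0.4,0,-1],"angular":[0,0,0],"claw":255}
    - {"dp":[0,0,-1],"angular":[0,0,0],"claw":255}
    - {"dp":[0,0,-1],"angular":[0,0,0],"claw":255}
    - {"dp":[0,-0.3,-1],"angular":[0,0,0],"claw":255}
    - {"dp":[-1,-0.3,-1],"angular":[0,0,0],"claw":255}
    - {"dp":[-1,-0.2,-1],"angular":[0,0,0],"claw":255}
    - {"dp":[-1,0,-1],"angular":[0,0,0],"claw":255}

```text
clock: 9.15
eef_pos: [559.8, 55.9, 265.1]
eef_rot: [[0.179, 0.984, -0.001], [0.984, -0.179, -0.0], [-0.0, -0.001, -1.0]]
ft_force: [-0.2, 0.0, -0.9]
opening: 0.6
```

>>> send_rows:
  motion:
    - {"dp":[-1,0,-0.7],"angular":[0,0,0],"claw":255}
    - {"dp":[-1,0,0],"angular":[0,0,0],"claw":255}
    - {"dp":[-0.7,0,0],"angular":[0,0,0],"claw":255}
    - {"dp":[0,0,0],"angular":[0,0,0],"claw":255}

```text
clock: 9.65
eef_pos: [545.7, -24.6, 285.0]
eef_rot: [[0.182, 0.983, -0.0], [0.983, -0.182, -0.0], [-0.0, -0.0, -1.0]]
ft_force: [-0.0, 0.1, 0.8]
opening: 0.5
```

```bash
python3 - <<'E'
from h import *
import pickle
s=robot.read_state();print(s["clock"],s["eef_pos"],np.round(s["eef_rot"],3))
w=robot.capture("wrist");pickle.dump((w,s),open("w4.pkl","wb"));save(w,"w4",(190,60,320,220),4.9)
E
```

```text
9.65 [545.65123366 -24.62784702 285.02065674] [[ 0.182  0.983 -0.   ]
 [ 0.983 -0.182 -0.   ]
 [-0.    -0.    -1.   ]]
```

View pics/w4.png

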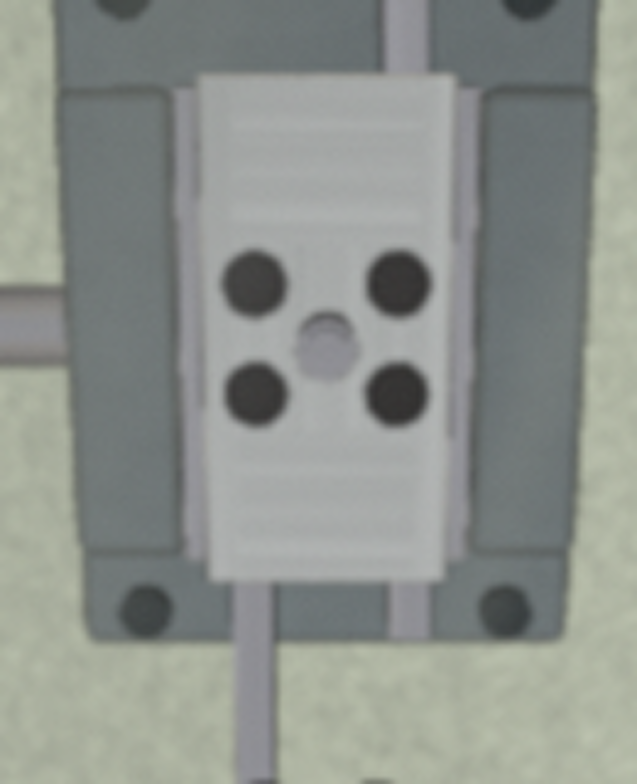

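```bash
python3 - <<'E'
from h import *
import pickle
w,s=pickle.load(open("w4.pkl","rb"));save(w,"w4c",(190,20,320,120),6);save(w,"w4d",(190,130,320,230),6)
E
```

```text
(no output)
```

View pics/w4c.png

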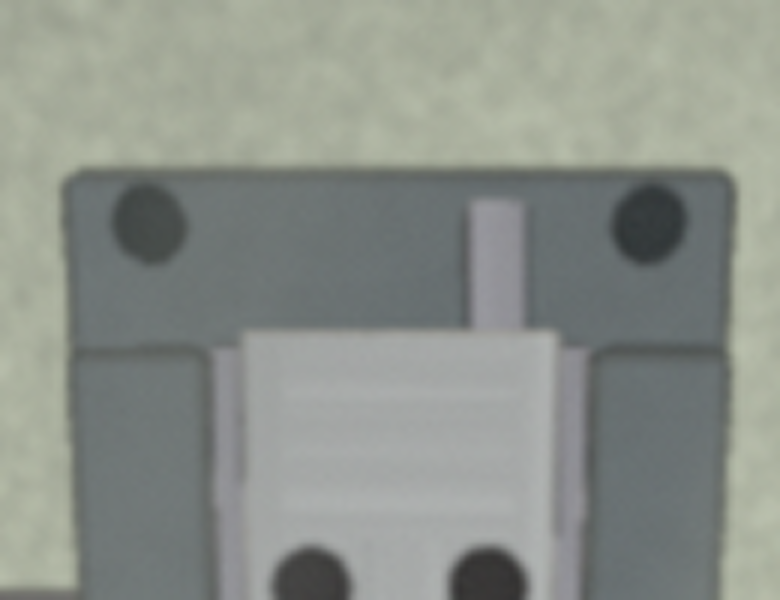

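View pics/w4d.png

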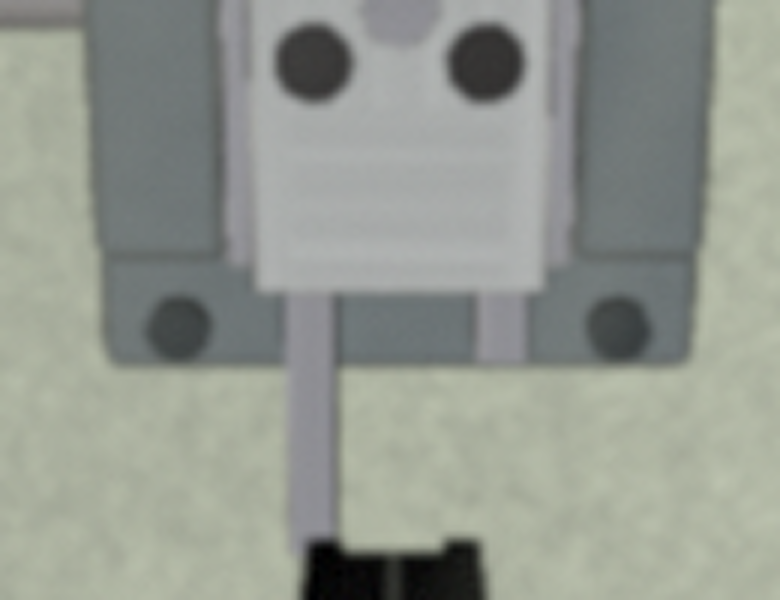

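```bash
cat > bar.py <<'E'
from h import *
from fit import W
def barfit(w,ow,ends,x=22):
    # params: q(3), dz cam, bar +y end, bar -y end
    def r(p):
        ww=dict(w); ww["tvec"]=w["tvec"]+[0,0,p[3]]
        a=[proj(ww,W(p[:3],P))[0]-uv for uv,P in ow]
        a+=[proj(ww,W(p[:3],(x,y,64)))[0]*[0,1]-[0,e[1]] for y,e in zip(p[4:],ends)]
        return np.ravel(a)
    p=least_squares(r,[555,23.5,-.185,5]+[90,-90][:len(ends)]).x
    return p,np.round(r(p).reshape(-1,2),1)
E
python3 - <<'E'
from bar import *
import pickle
w,s=pickle.load(open("w4.pkl","rb"))
C=lambda u,v:np.array([u,v])/6+[190,20]-0.4
D=lambda u,v:np.array([u,v])/6+[190,130]-0.4
ow=[(C(65,172),(-75,100,40)),(C(735,172),(75,100,40)),(D(107,364),(-75,-100,40)),(D(692,363),(75,-100,40)),
(C(72,350),(-68,60,86)),(C(728,349),(68,60,86)),(D(98,258),(-68,-60,86)),(D(700,256),(68,-60,86))]
print(barfit(w,ow,[C(497,200),D(500,362)]))
E
```

```text
(array([ 5.55932560e+02,  2.32156145e+01, -1.81488760e-01,  9.03008713e+00,
        9.10479004e+01, -9.21636757e+01]), array([[-0.1,  0.3],
       [-0.1,  0.2],
       [ 0.3, -0.4],
       [-0.4, -0.2],
       [-0.7, -0.1],
       [ 0.7,  0. ],
       [-0.1, -0.1],
       [ 0.3,  0.1],
       [ 0. ,  0. ],
       [ 0. ,  0. ]]))
```

>>> send_rows:
  motion:
    - {"dp":[-1,-0.17,0],"angular":[0,0,0],"claw":255}
    - {"dp":[-1,-0.17,0],"angular":[0,0,0],"claw":255}
    - {"dp":[-1,-0.17,0.7],"angular":[0,0,0],"claw":255}
    - {"dp":[-0.97,-0.17,1],"angular":[0,0,0],"claw":255}
    - {"dp":[0,0,1],"angular":[0,0,0],"claw":255}
    - {"dp":[0,0,1],"angular":[0,0,0],"claw":255}
    - {"dp":[0,0,1],"angular":[0,0,0],"claw":255}
    - {"dp":[0,0,1],"angular":[0,0,0],"claw":255}

```text
clock: 10.7
eef_pos: [504.9, -135.1, 112.8]
eef_rot: [[0.177, 0.984, -0.001], [0.984, -0.177, 0.0], [0.0, -0.001, -1.0]]
ft_force: [-0.3, 0.4, 0.2]
opening: 0.6
```

>>> send_rows:
  motion:
    - {"dp":[0,0,1],"angular":[0,0,0],"claw":255}
    - {"dp":[0,0,0.9],"angular":[0,0,0],"claw":255}
    - {"dp":[0,0,0],"angular":[0,0,0],"claw":255}

```text
clock: 11.08
eef_pos: [503.4, -135.4, 55.3]
eef_rot: [[0.178, 0.984, -0.004], [0.984, -0.178, 0.0], [-0.001, -0.004, -1.0]]
ft_force: [0.1, -0.1, 1.4]
opening: 0.5
```

```bash
python3 - <<'E'
from h import *
s=robot.read_state();print(s["clock"],s["eef_pos"],np.round(s["eef_rot"],3),s["ft_force"])
d=s["eef_pos"][:2]-[555.9,23.2];c,k=np.cos(-.182),np.sin(-.182);print(c*d[0]+k*d[1],-k*d[0]+c*d[1])
w=robot.capture("wrist");save(w,"w5",None,1.56)
w=robot.capture("side");save(w,"s5",(180,130,310,250),6)
E
```

```text
11.075 [ 503.42465451 -135.40432529   55.33717459] [[ 0.178  0.984 -0.004]
 [ 0.984 -0.178  0.   ]
 [-0.001 -0.004 -1.   ]] [ 0.10761375 -0.14471371  1.38436221]
-22.901753738004437 -165.48263824234306
```

View pics/w5.png

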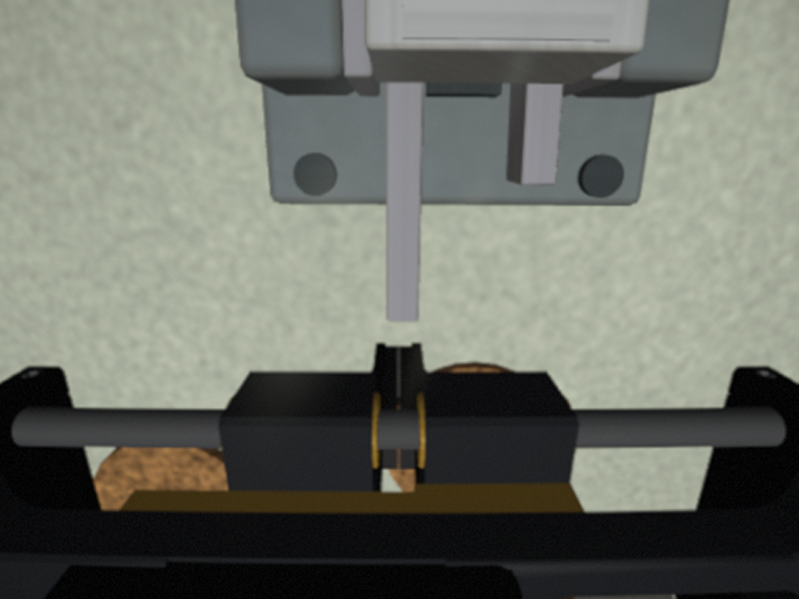

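View pics/s5.png

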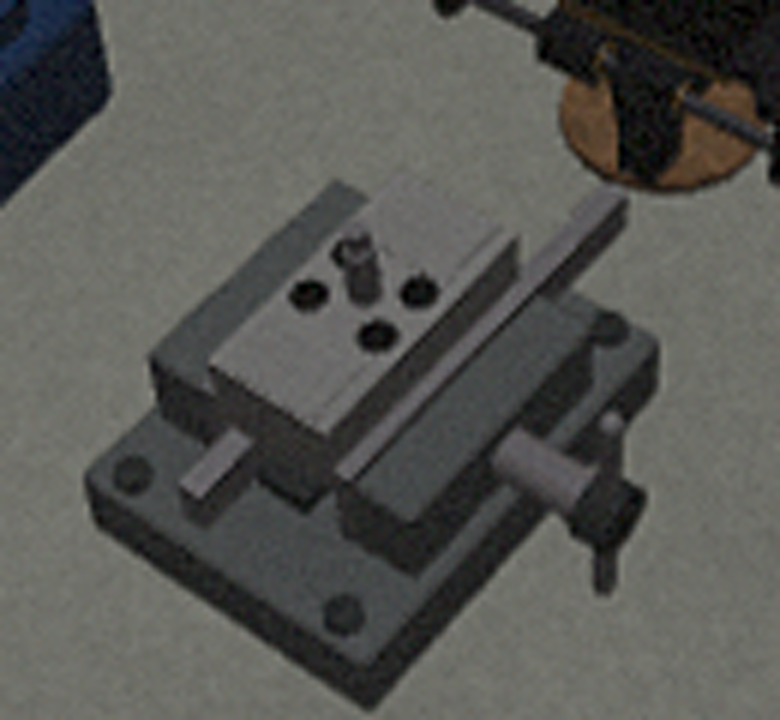

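>>> send_rows:
  motion:
    - {"dp":[0.5,0.03,0.03],"angular":[0,0,0],"claw":255}
    - {"dp":[0.35,0.0,0],"angular":[0,0,0],"claw":255}
    - {"dp":[0.35,0,0],"angular":[0,0,0],"claw":255}
    - {"dp":[0.35,0,0],"angular":[0,0,0],"claw":255}
    - {"dp":[0.25,0,0],"angular":[0,0,0],"claw":255}
    - {"dp":[0.2,0,0],"angular":[0,0,0],"claw":255}
    - {"dp":[0.1,0,0],"angular":[0,0,0],"claw":255}
    - {"dp":[0.05,0,0],"angular":[0,0,0],"claw":255}

```text
clock: 12.18
eef_pos: [516.9, -73.7, 56.3]
eef_rot: [[0.179, 0.984, -0.0], [0.984, -0.179, -0.0], [-0.0, -0.0, -1.0]]
ft_force: [0.1, -3.3, 2.0]
opening: 0.4
```

```bash
python3 - <<'E'
from h import *
s=robot.read_state();print(s["clock"],s["eef_pos"],s["ft_force"])
d=s["eef_pos"][:2]-[555.9,23.2];c,k=np.cos(-.182),np.sin(-.182);print(c*d[0]+k*d[1],-k*d[0]+c*d[1])
E
```

```text
12.175 [516.88161339 -73.66350311  56.2845262 ] [ 0.12859069 -3.26538037  1.97238078]
-20.841951982230878 -102.32588023521582
```

Another ~3 mm, then back off, rise, and look from above.

>>> send_rows:
  motion:
    - {"dp":[0.09,0,0],"angular":[0,0,0],"claw":255}
    - {"dp":[0,0,0],"angular":[0,0,0],"claw":255}

```text
clock: 12.42
eef_pos: [517.4, -70.7, 56.3]
eef_rot: [[0.179, 0.984, -0.0], [0.984, -0.179, 0.0], [0.0, -0.0, -1.0]]
ft_force: [-0.7, -1.5, 1.2]
opening: 0.6
```

>>> send_rows:
  motion:
    - {"dp":[-0.5,0,0],"angular":[0,0,0],"claw":255}
    - {"dp":[-0.3,0,-1],"angular":[0,0,0],"claw":255}
    - {"dp":[0,0.0,-1],"angular":[0,0,0],"claw":255}
    - {"dp":[0,0.1,-1],"angular":[0,0,0],"claw":255}
    - {"dp":[0,0.1,-1],"angular":[0,0,0],"claw":255}
    - {"dp":[0.4,0.2,-1],"angular":[0,0,0],"claw":255}
    - {"dp":[0.8,0.2,-1],"angular":[0,0,0],"claw":255}
    - {"dp":[0.9,0.1,-1],"angular":[0,0,0],"claw":255}

```text
clock: 13.42
eef_pos: [545.0, -36.8, 267.2]
eef_rot: [[0.181, 0.984, -0.0], [0.984, -0.181, 0.001], [0.001, -0.0, -1.0]]
ft_force: [0.1, 0.2, -0.4]
opening: 0.4
```

>>> send_rows:
  motion:
    - {"dp":[0.4,0,-0.7],"angular":[0,0,0],"claw":255}
    - {"dp":[0,0,0],"angular":[0,0,0],"claw":255}

```text
clock: 13.68
eef_pos: [547.8, -24.3, 288.3]
eef_rot: [[0.178, 0.984, 0.002], [0.984, -0.178, 0.001], [0.001, 0.002, -1.0]]
ft_force: [-0.2, -0.4, -0.1]
opening: 0.9
```

```bash
python3 - <<'E'
from h import *
import pickle
s=robot.read_state();print(s["clock"],s["eef_pos"],np.round(s["eef_rot"],3))
w=robot.capture("wrist");pickle.dump((w,s),open("w6.pkl","wb"));save(w,"w6c",(190,0,320,100),6);save(w,"w6d",(190,100,320,220),6)
E
```

```text
13.675 [547.83694412 -24.32642989 288.25701511] [[ 0.178  0.984  0.002]
 [ 0.984 -0.178  0.001]
 [ 0.001  0.002 -1.   ]]
```

View pics/w6c.png

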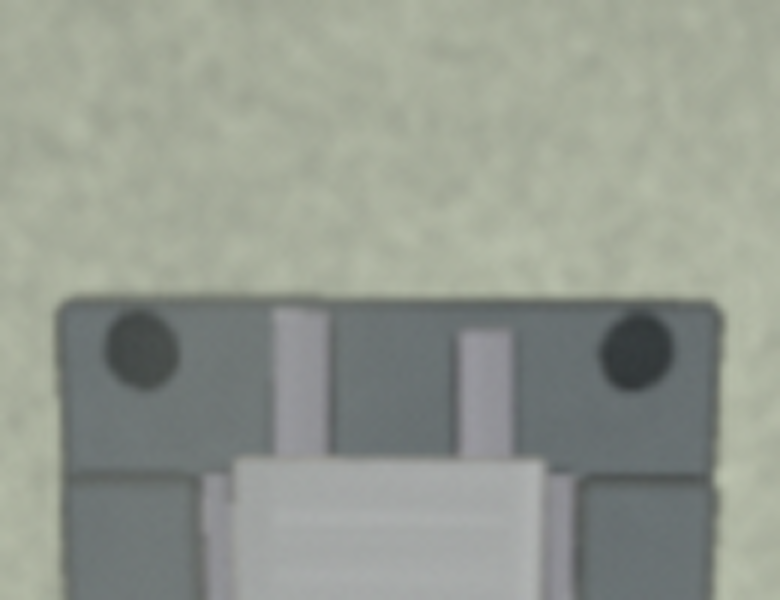

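View pics/w6d.png

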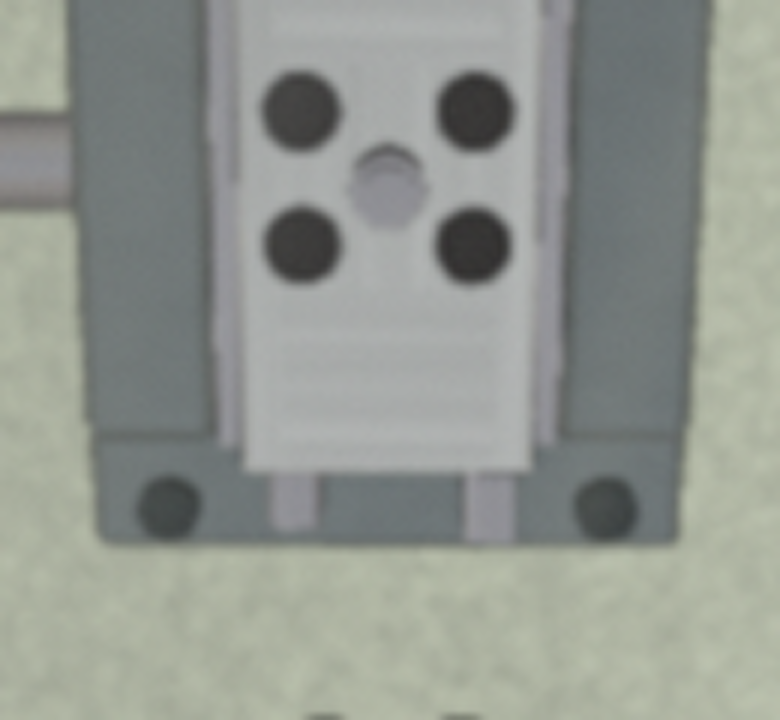

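```bash
python3 - <<'E'
from bar import *
import pickle
w,s=pickle.load(open("w6.pkl","rb"))
C=lambda u,v:np.array([u,v])/6+[190,0]-0.4
D=lambda u,v:np.array([u,v])/6+[190,100]-0.4
ow=[(C(57,300),(-75,100,40)),(C(721,304),(75,100,40)),(D(97,544),(-75,-100,40)),(D(680,543),(75,-100,40)),
(C(63,475),(-68,60,86)),(C(715,478),(68,60,86)),(D(88,436),(-68,-60,86)),(D(688,436),(68,-60,86))]
print(barfit(w,ow,[C(485,330),D(490,542)]))
print(barfit(w,ow,[C(300,309),D(293,529)],-22)[0])
E
```

```text
(array([ 5.55830529e+02,  2.31801219e+01, -1.80790199e-01,  9.21779961e+00,
        9.07640063e+01, -9.20874998e+01]), array([[ 0.1,  0.2],
       [-0. , -0.2],
       [ 0.5, -0.4],
       [-0.6, -0.1],
       [-0.5,  0.1],
       [ 0.5, -0.2],
       [ 0.1,  0.2],
       [-0.1,  0.4],
       [ 0. , -0. ],
       [ 0. , -0. ]]))
[ 5.55830529e+02  2.31801218e+01 -1.80790199e-01  9.21779898e+00
  9.48108215e+01 -8.88253203e+01]
```

>>> send_rows:
  motion:
    - {"dp":[1,-0.19,0],"angular":[0,0,0],"claw":255}
    - {"dp":[1,-0.19,0],"angular":[0,0,0],"claw":255}
    - {"dp":[1,-0.19,0],"angular":[0,0,0],"claw":255}
    - {"dp":[1,-0.19,0],"angular":[0,0,0],"claw":255}
    - {"dp":[1,0,0.7],"angular":[0,0,0],"claw":255}
    - {"dp":[0.55,0,1],"angular":[0,0,0],"claw":255}
    - {"dp":[0,0,1],"angular":[0,0,0],"claw":255}
    - {"dp":[0,0,1],"angular":[0,0,0],"claw":255}

```text
clock: 14.72
eef_pos: [554.0, 141.8, 174.0]
eef_rot: [[0.18, 0.984, -0.002], [0.984, -0.18, -0.001], [-0.001, -0.001, -1.0]]
ft_force: [0.5, -0.1, 0.2]
opening: 0.6
```

>>> send_rows:
  motion:
    - {"dp":[0,0,1],"angular":[0,0,0],"claw":255}
    - {"dp":[0,0,1],"angular":[0,0,0],"claw":255}
    - {"dp":[0,0,1],"angular":[0,0,0],"claw":255}
    - {"dp":[0,0,1],"angular":[0,0,0],"claw":255}
    - {"dp":[0,0,0],"angular":[0,0,0],"claw":255}

```text
clock: 15.35
eef_pos: [552.5, 141.2, 53.7]
eef_rot: [[0.181, 0.984, -0.005], [0.984, -0.181, -0.003], [-0.003, -0.004, -1.0]]
ft_force: [-0.2, 0.2, -0.1]
opening: 0.3
```

```bash
cat > st.py <<'E'
from h import *
s=robot.read_state();print(s["clock"],s["eef_pos"],s["ft_force"])
d=s["eef_pos"][:2]-[555.85,23.2];c,k=np.cos(-.181),np.sin(-.181);print("vise",c*d[0]+k*d[1],-k*d[0]+c*d[1])
E
python3 st.py
```

```text
15.35 [552.52110977 141.21577893  53.65297766] [-0.21182001  0.18067954 -0.05173446]
vise -24.518923105934103 115.48864878168094
```

>>> send_rows:
  motion:
    - {"dp":[-0.2,0.05,0],"angular":[0,0,0],"claw":255}
    - {"dp":[-0.1,0,0],"angular":[0,0,0],"claw":255}
    - {"dp":[-0.08,0,0],"angular":[0,0,0],"claw":255}
    - {"dp":[-0.06,0,0],"angular":[0,0,0],"claw":255}
    - {"dp":[-0.05,0,0],"angular":[0,0,0],"claw":255}
    - {"dp":[-0.04,0,0],"angular":[0,0,0],"claw":255}
    - {"dp":[0,0,0],"angular":[0,0,0],"claw":255}

```text
clock: 16.23
eef_pos: [553.3, 127.6, 56.4]
eef_rot: [[0.179, 0.984, 0.0], [0.984, -0.179, 0.0], [0.0, 0.0, -1.0]]
ft_force: [0.1, 1.1, -0.4]
opening: 0.6
```

```bash
python3 st.py
```

```text
16.225 [553.29496127 127.62591709  56.37927313] [ 0.14710288  1.11248541 -0.37765903]
vise -21.311356863834355 102.26009217802881
```

>>> send_rows:
  motion:
    - {"dp":[-0.05,0,0],"angular":[0,0,0],"claw":255}
    - {"dp":[-0.05,0,0],"angular":[0,0,0],"claw":255}
    - {"dp":[0,0,0],"angular":[0,0,0],"claw":255}

```text
clock: 16.6
eef_pos: [552.7, 124.4, 56.4]
eef_rot: [[0.179, 0.984, 0.0], [0.984, -0.179, 0.0], [0.0, -0.0, -1.0]]
ft_force: [0.2, 2.0, 0.9]
opening: 0.2
```

```bash
python3 st.py
```

```text
16.6 [552.70548694 124.42811365  56.37062051] [0.19240733 1.99320604 0.9264287 ]
vise -21.315554396265977 99.00841426498836
```

>>> send_rows:
  motion:
    - {"dp":[0.4,0,0],"angular":[0,0,0],"claw":255}
    - {"dp":[0.4,0,-1],"angular":[0,0,0],"claw":255}
    - {"dp":[0,0.1,-1],"angular":[0,0,0],"claw":255}
    - {"dp":[0,0.1,-1],"angular":[0,0,0],"claw":255}
    - {"dp":[0,0.1,-1],"angular":[0,0,0],"claw":255}
    - {"dp":[-1,0.2,-1],"angular":[0,0,0],"claw":255}
    - {"dp":[-1,0.2,-1],"angular":[0,0,0],"claw":255}
    - {"dp":[-1,0,-1],"angular":[0,0,0],"claw":255}

```text
clock: 17.6
eef_pos: [561.6, 55.3, 267.2]
eef_rot: [[0.179, 0.984, -0.0], [0.984, -0.179, -0.0], [-0.0, 0.0, -1.0]]
ft_force: [0.1, 0.8, 0.2]
opening: 0.2
```

>>> send_rows:
  motion:
    - {"dp":[-1,0,-0.7],"angular":[0,0,0],"claw":255}
    - {"dp":[-1,0,0],"angular":[0,0,0],"claw":255}
    - {"dp":[-0.7,0,0],"angular":[0,0,0],"claw":255}
    - {"dp":[0,0,0],"angular":[0,0,0],"claw":255}

```text
clock: 18.1
eef_pos: [546.8, -25.1, 287.2]
eef_rot: [[0.182, 0.983, -0.0], [0.983, -0.182, -0.0], [-0.0, -0.0, -1.0]]
ft_force: [-0.0, -0.7, -0.4]
opening: 0.5
```

```bash
python3 st.py; python3 - <<'E'
from h import *
import pickle
s=robot.read_state()
w=robot.capture("wrist");pickle.dump((w,s),open("w7.pkl","wb"));save(w,"w7c",(190,10,320,110),6);save(w,"w7d",(190,110,320,230),6)
E
```

```text
18.1 [546.82546653 -25.07486099 287.20960283] [-0.04343403 -0.69074187 -0.39669893]
vise -0.18699187512015492 -49.11078742465187
```

View pics/w7c.png

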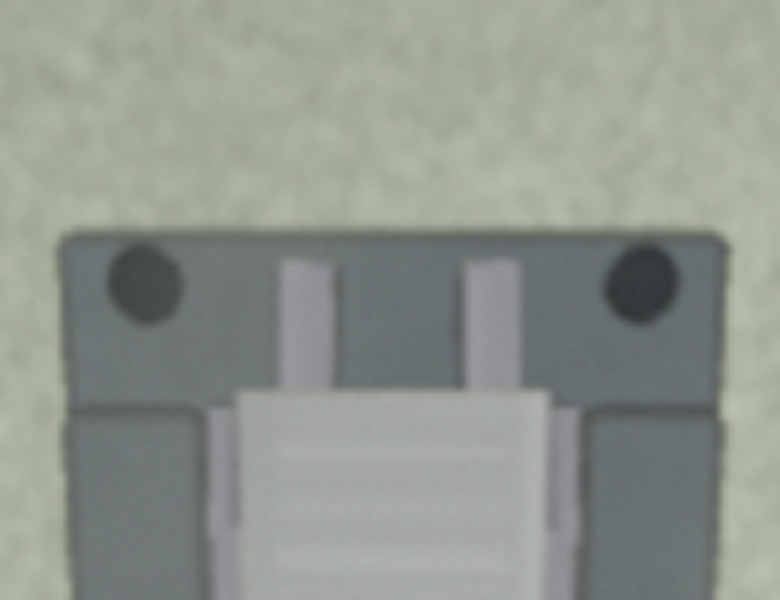

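View pics/w7d.png

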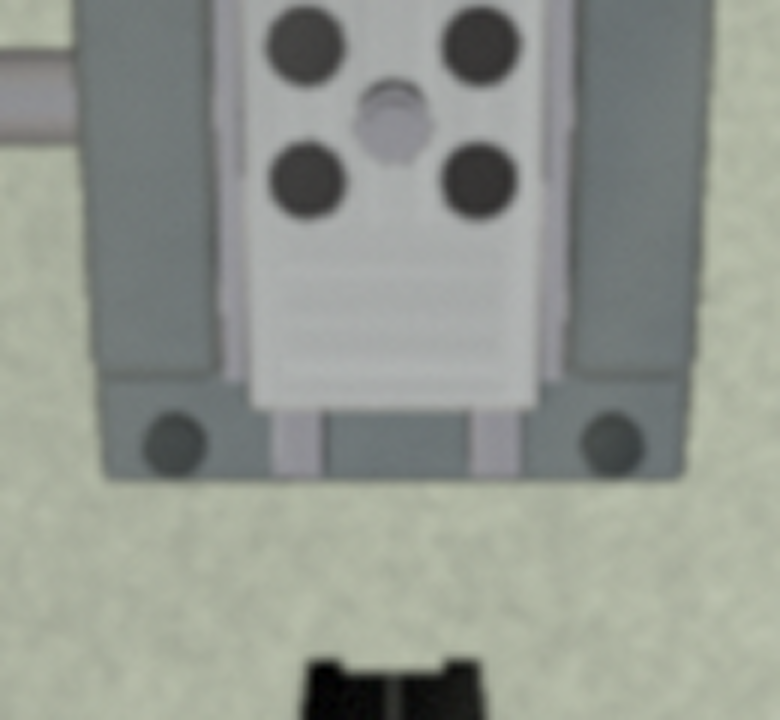

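```bash
python3 - <<'E'
from h import *
from plan import plan
s=robot.read_state()
plan(s["eef_pos"],s["eef_rot"],np.array([407,-343,287]),90,23)
print(np.degrees(-.181)-90, s["joint_pos"])
E
```

```text
1 [-0.49 -0.12  0.  ] 0.978
2 [-0.5  -0.08  0.  ] 0.978
3 [-0.5  -0.05  0.  ] 0.978
4 [-0.51 -0.01  0.  ] 0.978
5 [-0.51  0.02  0.  ] 0.978
6 [-0.5   0.05  0.  ] 0.978
7 [-0.5   0.09  0.  ] 0.978
8 [-0.49  0.12  0.  ] 0.978
9 [-0.48  0.16  0.  ] 0.978
10 [-0.47  0.19  0.  ] 0.978
11 [-0.46  0.22  0.  ] 0.978
12 [-0.44  0.25  0.  ] 0.978
13 [-0.42  0.28  0.  ] 0.978
14 [-0.4   0.31  0.  ] 0.978
15 [-0.38  0.33  0.  ] 0.978
16 [-0.36  0.36  0.  ] 0.978
17 [-0.33  0.38  0.  ] 0.978
18 [-0.3  0.4  0. ] 0.978
19 [-0.27  0.42  0.  ] 0.978
20 [-0.24  0.44  0.  ] 0.978
21 [-0.21  0.46  0.  ] 0.978
22 [-0.18  0.47  0.  ] 0.978
23 [-0.15  0.48  0.  ] 0.978
-100.3705360918679 [-0.64194952  0.13849578  0.67504972  1.59718371 -0.08738633  1.43700478
 -0.14039157]
```

>>> send_rows:
  motion:
    - {"dp":[-0.49,-0.12,0],"angular":[0,0,0.978],"claw":255}
    - {"dp":[-0.5,-0.08,0],"angular":[0,0,0.978],"claw":255}
    - {"dp":[-0.5,-0.05,0],"angular":[0,0,0.978],"claw":255}
    - {"dp":[-0.51,-0.01,0],"angular":[0,0,0.978],"claw":255}
    - {"dp":[-0.51,0.02,0],"angular":[0,0,0.978],"claw":255}
    - {"dp":[-0.5,0.05,0],"angular":[0,0,0.978],"claw":255}
    - {"dp":[-0.5,0.09,0],"angular":[0,0,0.978],"claw":255}
    - {"dp":[-0.49,0.12,0],"angular":[0,0,0.978],"claw":255}

```text
clock: 19.15
eef_pos: [498.5, -133.8, 287.0]
eef_rot: [[0.664, 0.748, -0.001], [0.748, -0.664, 0.0], [-0.0, -0.0, -1.0]]
ft_force: [-0.3, 0.0, 0.5]
opening: 0.3
```

>>> send_rows:
  motion:
    - {"dp":[-0.48,0.16,0],"angular":[0,0,0.978],"claw":255}
    - {"dp":[-0.47,0.19,0],"angular":[0,0,0.978],"claw":255}
    - {"dp":[-0.46,0.22,0],"angular":[0,0,0.978],"claw":255}
    - {"dp":[-0.44,0.25,0],"angular":[0,0,0.978],"claw":255}
    - {"dp":[-0.42,0.28,0],"angular":[0,0,0.978],"claw":0}
    - {"dp":[-0.4,0.31,0],"angular":[0,0,0.978],"claw":0}
    - {"dp":[-0.38,0.33,0],"angular":[0,0,0.978],"claw":0}
    - {"dp":[-0.36,0.36,0],"angular":[0,0,0.978],"claw":0}

```text
clock: 20.15
eef_pos: [449.1, -247.0, 287.3]
eef_rot: [[0.957, 0.29, -0.0], [0.29, -0.957, 0.0], [-0.0, -0.0, -1.0]]
ft_force: [-0.5, 0.0, -0.2]
opening: 33.0
```

>>> send_rows:
  motion:
    - {"dp":[-0.33,0.38,0],"angular":[0,0,0.978],"claw":0}
    - {"dp":[-0.3,0.4,0],"angular":[0,0,0.978],"claw":0}
    - {"dp":[-0.27,0.42,0],"angular":[0,0,0.978],"claw":0}
    - {"dp":[-0.24,0.44,0],"angular":[0,0,0.978],"claw":0}
    - {"dp":[-0.21,0.46,0],"angular":[0,0,0.978],"claw":0}
    - {"dp":[-0.18,0.47,0],"angular":[0,0,0.978],"claw":0}
    - {"dp":[-0.15,0.48,0],"angular":[0,0,0.978],"claw":0}
    - {"dp":[0,0,0],"angular":[0,0,0],"claw":0}

```text
clock: 21.15
eef_pos: [406.4, -344.5, 287.3]
eef_rot: [[0.983, -0.182, -0.0], [-0.182, -0.983, -0.0], [-0.0, 0.001, -1.0]]
ft_force: [0.1, 1.0, 0.1]
opening: 86.9
```

```bash
python3 - <<'E'
from h import *
import pickle
s=robot.read_state();print(s["clock"],s["eef_pos"],np.round(s["eef_rot"],3),s["joint_pos"])
w=robot.capture("wrist");pickle.dump((w,s),open("w8.pkl","wb"));save(w,"w8",None,1.56)
for d in robot.place_of("tamper",w): print(d)
E
```

```text
21.15 [ 406.3965535  -344.48327937  287.29518289] [[ 0.983 -0.182 -0.   ]
 [-0.182 -0.983 -0.   ]
 [-0.     0.001 -1.   ]] [-0.32144901  0.12517129  1.03909745  1.64431372 -0.1081853   1.43435135
 -1.02523511]
{'position': [254.0, 128.8], 'score': 0.9}
{'position': [271.3, 176.9], 'score': 0.7}
```

View pics/w8.png

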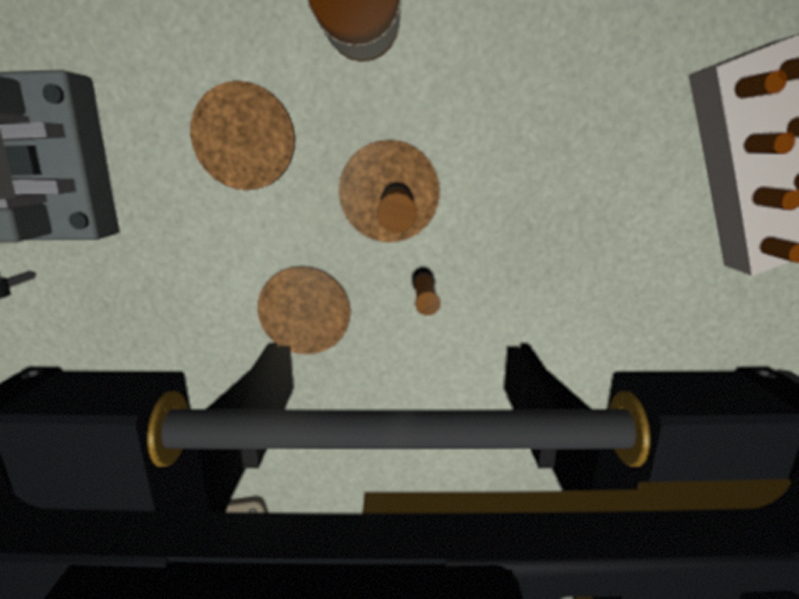

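```bash
python3 - <<'E'
from h import *
import pickle
w,s=pickle.load(open("w8.pkl","rb"));save(w,"w8c",(210,80,290,160),9)
E
```

```text
(no output)
```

View pics/w8c.png

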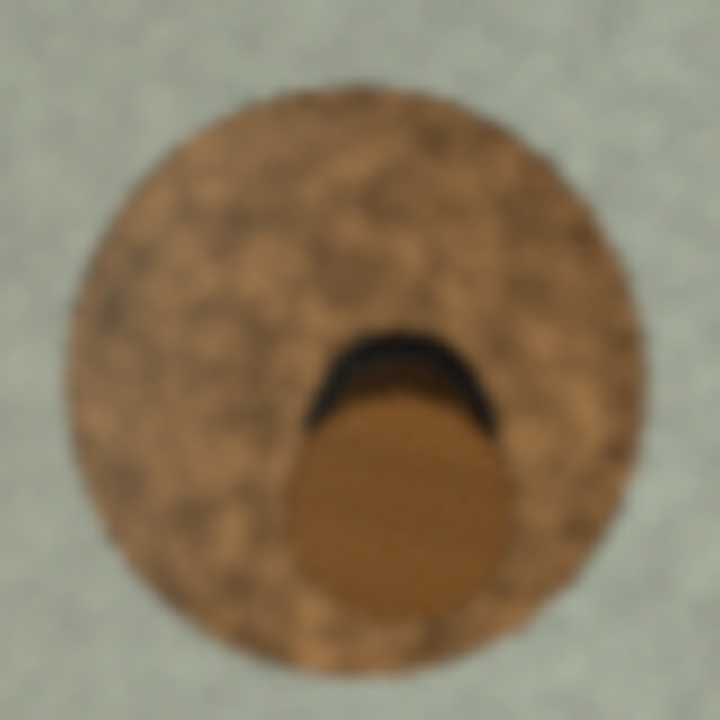

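```bash
python3 - <<'E'
from h import *
import pickle
w,s=pickle.load(open("w8.pkl","rb"))
for dz in (0,9):
    ww=dict(w,tvec=w["tvec"]+[0,0,dz]); F=lambda u,v:np.array([u,v])/9+[210,80]-.44
    cap=onz(ww,F(400,505),124);mat=onz(ww,F(357,383),8);
    print(dz,cap,mat,"cap d",np.linalg.norm(onz(ww,F(289,505),124)-onz(ww,F(513,505),124)),"mat d",np.linalg.norm(onz(ww,F(68,383),8)-onz(ww,F(647,383),8)), "foot back",onz(ww,F(402,332),38))
    d=cap-s["eef_pos"];print(s["eef_rot"].T@d)
E
```

```text
0 [ 447.61097406 -351.6519254   124.        ] [ 454.40863767 -345.15939656    8.        ] cap d 28.423454261431587 mat d 98.3467273597862 foot back [ 463.20848648 -354.63177271   38.        ]
[ 41.8821272   -0.56017555 163.281684  ]
9 [ 449.21222832 -351.91601766  124.        ] [ 456.42934672 -345.35731472    8.        ] cap d 29.1729207914093 mat d 100.2580265564153 foot back [ 465.36356371 -355.00573333   38.        ]
[ 43.50469006  -0.59256987 163.28115374]
```

>>> send_rows:
  motion:
    - {"dp":[0.72,-0.02,0],"angular":[0,0,0],"claw":0}
    - {"dp":[0.72,0,0.3],"angular":[0,0,0],"claw":0}
    - {"dp":[0,0,1],"angular":[0,0,0],"claw":0}
    - {"dp":[0,0,1],"angular":[0,0,0],"claw":0}
    - {"dp":[0,0,1],"angular":[0,0,0],"claw":0}
    - {"dp":[0,0,0.7],"angular":[0,0,0],"claw":0}
    - {"dp":[0,0,0],"angular":[0,0,0],"claw":0}

```text
clock: 22.12
eef_pos: [449.7, -349.0, 166.1]
eef_rot: [[0.984, -0.177, -0.002], [-0.177, -0.984, 0.002], [-0.003, -0.001, -1.0]]
ft_force: [0.9, -0.2, 0.4]
opening: 87.0
```

```bash
python3 - <<'E'
from h import *
s=robot.read_state();print(s["clock"],s["eef_pos"],np.round(s["eef_rot"],3))
print(s["eef_rot"].T@(np.array([449,-352,124])-s["eef_pos"]))
w=robot.capture("side");save(w,"s9",(270,60,400,190),5)
w=robot.capture("wrist");save(w,"w9",None,1.5)
E
```

```text
22.125 [ 449.66580788 -348.97556799  166.05138857] [[ 0.984 -0.177 -0.002]
 [-0.177 -0.984  0.002]
 [-0.003 -0.001 -1.   ]]
[-1.03950808e-02  3.13942598e+00  4.20482302e+01]
```

View pics/s9.png

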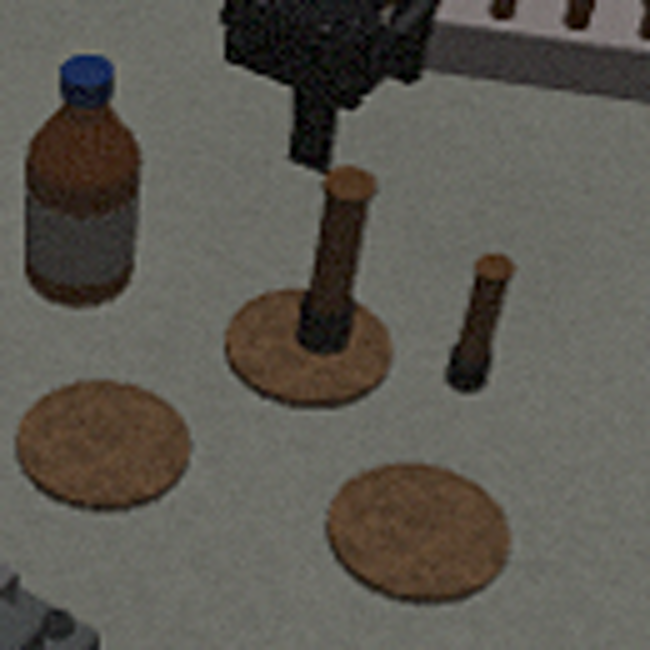

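View pics/w9.png

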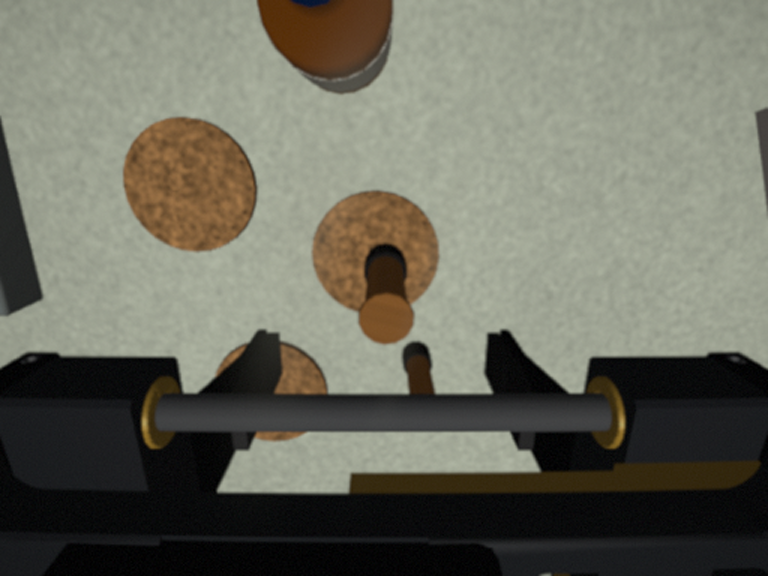

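```bash
python3 - <<'E'
from h import *
s=robot.read_state()
w=robot.capture("wrist")
for dz in (0,5,9):
    ww=dict(w,tvec=w["tvec"]+[0,0,dz]); p=onz(ww,np.array([386,318])/1.5-.2,124); print(p, s["eef_rot"].T@(p-s["eef_pos"]))
E
```

```text
[ 447.95489218 -352.00059346  124.        ] [-2.07250212  2.29665383 43.99882147]
[ 447.48223187 -351.95354365  124.        ] [-2.54599503  2.33441456 43.99860216]
[ 447.10410363 -351.9159038   124.        ] [-2.92478935  2.36462314 43.9984267 ]
```

>>> send_rows:
  motion:
    - {"dp":[-0.07,0.08,0.9],"angular":[0,0,0],"claw":0}
    - {"dp":[0,0,1],"angular":[0,0,0],"claw":0}
    - {"dp":[0,0,0.9],"angular":[0,0,0],"claw":0}
    - {"dp":[0,0,0.4],"angular":[0,0,0],"claw":0}
    - {"dp":[0,0,0],"angular":[0,0,0],"claw":0}

```text
clock: 22.9
eef_pos: [447.5, -352.3, 71.6]
eef_rot: [[0.984, -0.179, -0.0], [-0.179, -0.984, 0.0], [-0.0, 0.0, -1.0]]
ft_force: [0.1, -0.1, 0.1]
opening: 87.0
```

>>> send_rows:
  motion:
    - {"dp":[0,0,0],"angular":[0,0,0],"claw":255}
    - {"dp":[0,0,0],"angular":[0,0,0],"claw":255}
    - {"dp":[0,0,0],"angular":[0,0,0],"claw":255}
    - {"dp":[0,0,0],"angular":[0,0,0],"claw":255}
    - {"dp":[0,0,0],"angular":[0,0,0],"claw":255}
    - {"dp":[0,0,0],"angular":[0,0,0],"claw":255}
    - {"dp":[0,0,0],"angular":[0,0,0],"claw":255}

```text
clock: 23.78
eef_pos: [447.4, -352.2, 71.3]
eef_rot: [[0.984, -0.179, -0.0], [-0.179, -0.984, 0.0], [-0.0, -0.0, -1.0]]
ft_force: [0.5, -0.7, 0.5]
opening: 27.1
```

```bash
python3 - <<'E'
from h import *
import pickle
s=robot.read_state();print(s["clock"],s["eef_pos"],np.round(s["eef_rot"],4),s["ft_force"],s["opening"])
pickle.dump(s,open("grasp.pkl","wb"))
w=robot.capture("side");save(w,"s10",(270,60,400,190),5)
E
```

```text
23.775 [ 447.39160073 -352.21689441   71.27750052] [[ 9.839e-01 -1.788e-01 -0.000e+00]
 [-1.788e-01 -9.839e-01  1.000e-04]
 [-0.000e+00 -1.000e-04 -1.000e+00]] [ 0.54527184 -0.65555226  0.49262684] 27.1478948185049
```

View pics/s10.png

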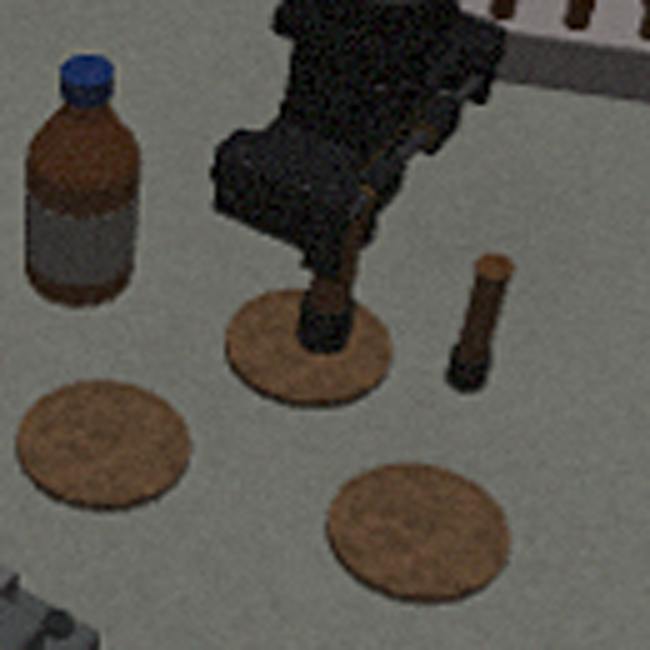

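>>> send_rows:
  motion:
    - {"dp":[0,0,0],"angular":[0,0,0],"claw":255}
    - {"dp":[0,0,-0.2],"angular":[0,0,0],"claw":255}
    - {"dp":[0,0,-0.5],"angular":[0,0,0],"claw":255}
    - {"dp":[0,0,-0.8],"angular":[0,0,0],"claw":255}
    - {"dp":[0,-0.3,-1],"angular":[0,0,0],"claw":255}
    - {"dp":[0.12,-0.7,-1],"angular":[0,0,0],"claw":255}
    - {"dp":[0.12,-0.9,-1],"angular":[0,0,0],"claw":255}
    - {"dp":[0.12,-1,-1],"angular":[0,0,0],"claw":255}

```text
clock: 24.82
eef_pos: [473.3, -268.3, 238.1]
eef_rot: [[0.984, -0.18, 0.001], [-0.18, -0.984, 0.0], [0.001, -0.0, -1.0]]
ft_force: [0.5, -0.3, -2.6]
opening: 26.7
```

>>> send_rows:
  motion:
    - {"dp":[0.12,-1,-0.5],"angular":[0,0,0],"claw":255}
    - {"dp":[0.12,-1,0],"angular":[0,0,0],"claw":255}
    - {"dp":[0.12,-1,0],"angular":[0,0,0],"claw":255}
    - {"dp":[0.12,-1,0],"angular":[0,0,0],"claw":255}
    - {"dp":[0.12,-1,0],"angular":[0,0,0],"claw":255}
    - {"dp":[0.12,-1,0],"angular":[0,0,0],"claw":255}
    - {"dp":[0.12,-0.9,0],"angular":[0,0,0],"claw":255}
    - {"dp":[0.12,-0.7,0],"angular":[0,0,0],"claw":255}

```text
clock: 25.82
eef_pos: [542.9, -48.5, 252.0]
eef_rot: [[0.984, -0.179, 0.001], [-0.179, -0.984, 0.0], [0.0, -0.001, -1.0]]
ft_force: [-0.1, 0.5, -2.7]
opening: 26.6
```

>>> send_rows:
  motion:
    - {"dp":[0.12,-0.6,0],"angular":[0,0,0],"claw":255}
    - {"dp":[0,-0.5,0],"angular":[0,0,0],"claw":255}
    - {"dp":[0,0,0],"angular":[0,0,0],"claw":255}

```text
clock: 26.2
eef_pos: [552.2, -16.6, 251.2]
eef_rot: [[0.984, -0.177, -0.0], [-0.177, -0.984, -0.0], [-0.0, 0.0, -1.0]]
ft_force: [-0.1, -0.2, -2.8]
opening: 26.9
```

```bash
python3 st.py; python3 - <<'E'
from h import *
import pickle
s=robot.read_state();print(np.round(s["eef_rot"],4),s["opening"])
S=robot.capture("side");save(S,"s11",(180,90,310,250),5)
T=robot.capture("top");save(T,"t11",(180,130,310,230),5)
pickle.dump((S,T,s),open("c11.pkl","wb"))
E
```

```text
26.2 [552.15672298 -16.64685176 251.20074799] [-0.06886692 -0.23520537 -2.80824185]
vise 3.5400200970830413 -39.86075950324058
[[ 9.841e-01 -1.774e-01 -4.000e-04]
 [-1.774e-01 -9.841e-01 -1.000e-04]
 [-3.000e-04  2.000e-04 -1.000e+00]] 26.944497829801374
```

View pics/s11.png

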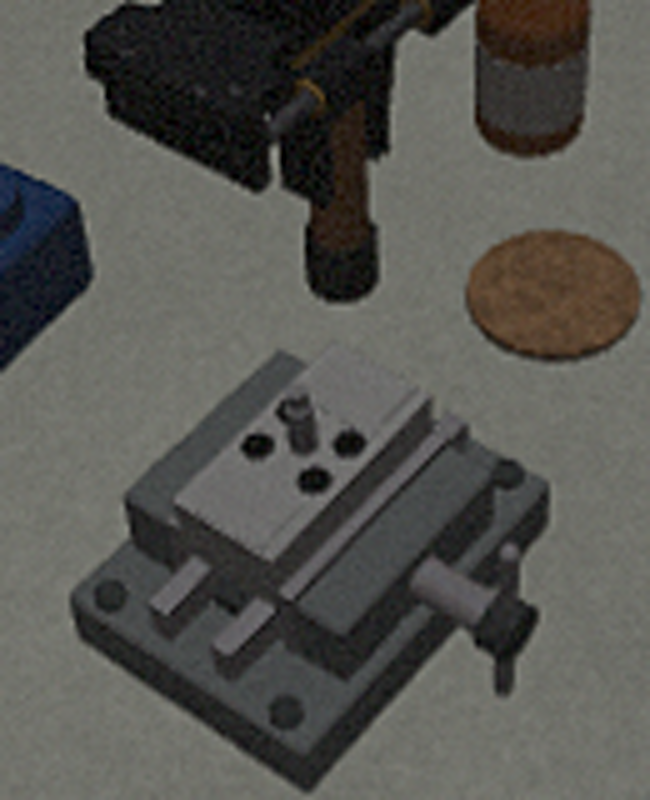

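View pics/t11.png

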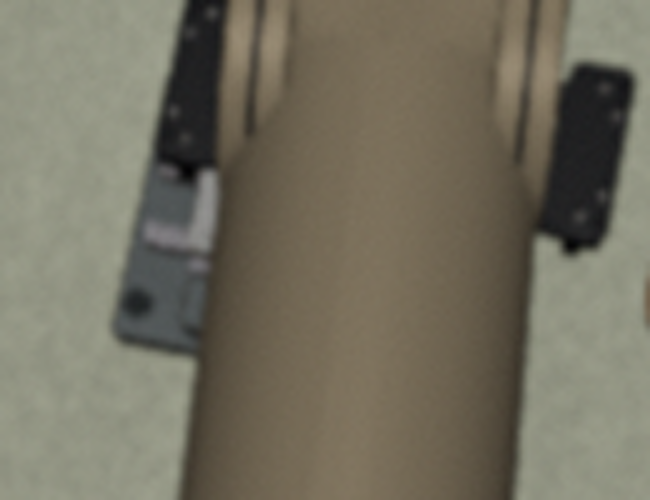

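>>> send_rows:
  motion:
    - {"dp":[-0.12,0,0.9],"angular":[0,0,0],"claw":255}
    - {"dp":[0,0,0.9],"angular":[0,0,0],"claw":255}
    - {"dp":[0,0,0.4],"angular":[0,0,0],"claw":255}
    - {"dp":[0,0,0],"angular":[0,0,0],"claw":255}

```text
clock: 26.8
eef_pos: [548.2, -17.6, 185.1]
eef_rot: [[0.984, -0.18, -0.001], [-0.18, -0.984, -0.0], [-0.001, 0.001, -1.0]]
ft_force: [1.0, 0.7, -2.0]
opening: 26.6
```

```bash
python3 st.py; python3 - <<'E'
from h import *
S=robot.capture("side");save(S,"s12",(180,90,310,250),5)
E
```

```text
26.8 [548.22817718 -17.57960633 185.14732433] [ 0.98485365  0.73598592 -2.0235973 ]
vise -0.15644140055656752 -41.48546735592688
```

View pics/s12.png

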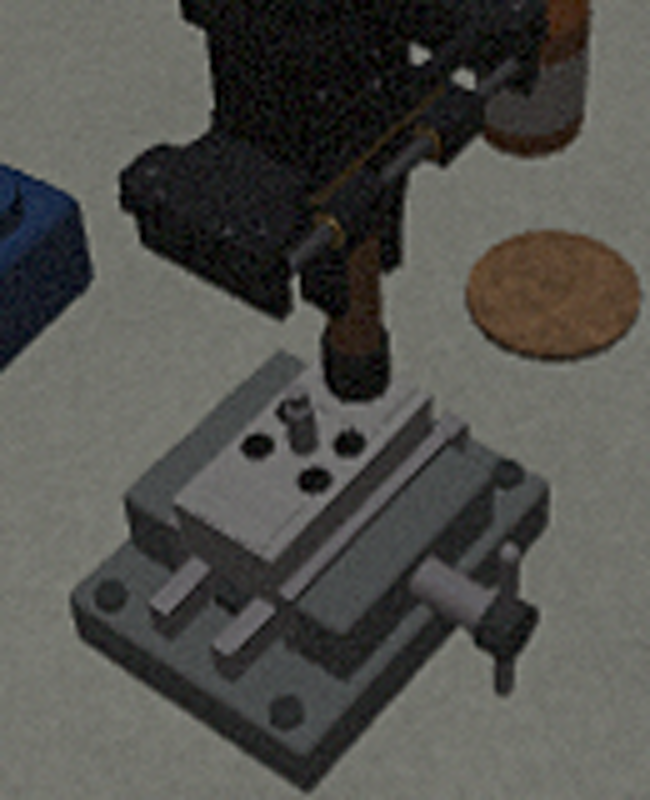

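>>> send_rows:
  motion:
    - {"dp":[0,-0.05,0.1],"angular":[0,0,0],"claw":255}
    - {"dp":[0,0,0.08],"angular":[0,0,0],"claw":255}
    - {"dp":[0,0,0],"angular":[0,0,0],"claw":255}

```text
clock: 27.22
eef_pos: [548.8, -15.4, 179.9]
eef_rot: [[0.984, -0.179, 0.0], [-0.179, -0.984, 0.0], [-0.0, -0.0, -1.0]]
ft_force: [0.3, -0.1, -3.2]
opening: 26.5
```

>>> send_rows:
  motion:
    - {"dp":[0,0,0.08],"angular":[0,0,0],"claw":255}
    - {"dp":[0,0,0],"angular":[0,0,0],"claw":255}

```text
clock: 27.48
eef_pos: [548.7, -15.5, 177.4]
eef_rot: [[0.984, -0.179, -0.0], [-0.179, -0.984, 0.0], [-0.0, 0.0, -1.0]]
ft_force: [0.2, 0.8, -2.0]
opening: 27.0
```

>>> send_rows:
  motion:
    - {"dp":[0,0,0.08],"angular":[0,0,0],"claw":255}
    - {"dp":[0,0,0],"angular":[0,0,0],"claw":255}

```text
clock: 27.72
eef_pos: [548.9, -15.6, 175.1]
eef_rot: [[0.984, -0.179, 0.0], [-0.179, -0.984, -0.0], [0.0, 0.0, -1.0]]
ft_force: [-1.0, -0.2, -2.6]
opening: 26.3
```

>>> send_rows:
  motion:
    - {"dp":[0,0,0.08],"angular":[0,0,0],"claw":255}
    - {"dp":[0,0,0],"angular":[0,0,0],"claw":255}

```text
clock: 27.98
eef_pos: [549.3, -16.0, 173.3]
eef_rot: [[0.984, -0.179, 0.001], [-0.179, -0.984, -0.0], [0.001, 0.0, -1.0]]
ft_force: [-0.7, -3.0, 5.0]
opening: 26.9
```

>>> send_rows:
  motion:
    - {"dp":[0,0,0.08],"angular":[0,0,0],"claw":255}
    - {"dp":[0,0,0],"angular":[0,0,0],"claw":255}

```text
clock: 28.22
eef_pos: [549.3, -16.1, 170.9]
eef_rot: [[0.984, -0.179, 0.001], [-0.179, -0.984, -0.0], [0.001, 0.0, -1.0]]
ft_force: [-0.9, -2.7, 5.3]
opening: 27.1
```

>>> send_rows:
  motion:
    - {"dp":[0,0,-0.9],"angular":[0,0,0],"claw":255}
    - {"dp":[0,0,-1],"angular":[0,0,0],"claw":255}
    - {"dp":[0,-0.66,0],"angular":[0,0,0],"claw":255}
    - {"dp":[0,-1,0],"angular":[0,0,0],"claw":255}
    - {"dp":[0,-1,0],"angular":[0,0,0],"claw":255}
    - {"dp":[0,0,0.7],"angular":[0,0,0],"claw":255}
    - {"dp":[0,0,0.7],"angular":[0,0,0],"claw":255}
    - {"dp":[0,0,0],"angular":[0,0,0],"claw":255}

```text
clock: 29.22
eef_pos: [561.4, 64.2, 182.6]
eef_rot: [[0.984, -0.178, -0.004], [-0.178, -0.984, -0.001], [-0.004, 0.002, -1.0]]
ft_force: [-0.3, -0.3, -2.5]
opening: 27.4
```

```bash
python3 st.py; python3 - <<'E'
from h import *
S=robot.capture("side");save(S,"s13",(180,90,310,250),5)
E
```

```text
29.225 [561.43546156  64.24702937 182.60798333] [-0.31633025 -0.33172058 -2.48072127]
vise -1.8947939215674419 41.38194964728612
```

View pics/s13.png

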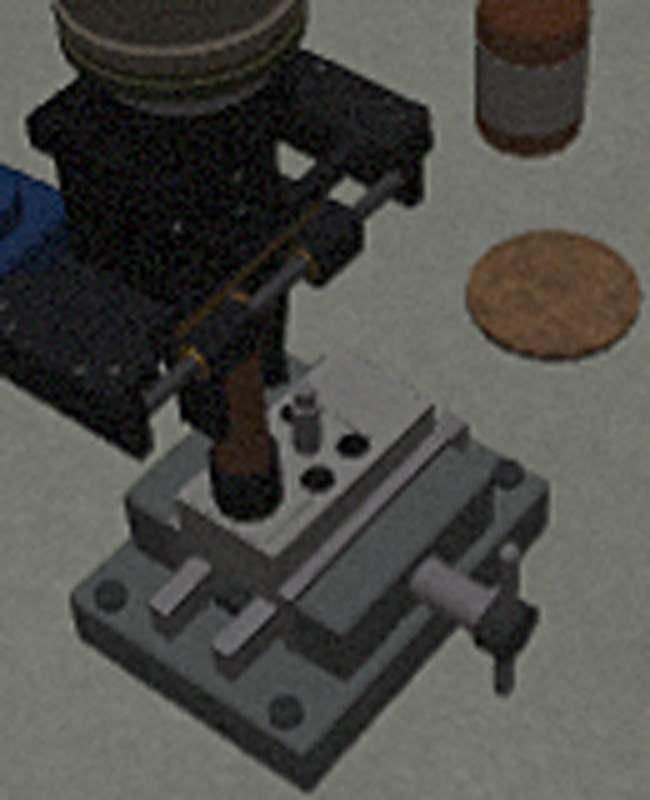

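>>> send_rows:
  motion:
    - {"dp":[0.05,0.03,0.08],"angular":[0,0,0],"claw":255}
    - {"dp":[0,0,0.08],"angular":[0,0,0],"claw":255}
    - {"dp":[0,0,0],"angular":[0,0,0],"claw":255}

```text
clock: 29.65
eef_pos: [564.4, 61.9, 180.6]
eef_rot: [[0.984, -0.179, 0.0], [-0.179, -0.984, 0.0], [0.0, -0.0, -1.0]]
ft_force: [0.2, -0.1, -3.2]
opening: 26.9
```

>>> send_rows:
  motion:
    - {"dp":[0,0,0.08],"angular":[0,0,0],"claw":255}
    - {"dp":[0,0,0],"angular":[0,0,0],"claw":255}

```text
clock: 29.9
eef_pos: [564.3, 61.9, 178.0]
eef_rot: [[0.984, -0.179, -0.0], [-0.179, -0.984, 0.0], [-0.0, -0.0, -1.0]]
ft_force: [-0.2, -0.4, -3.0]
opening: 27.1
```

>>> send_rows:
  motion:
    - {"dp":[0,0,0.08],"angular":[0,0,0],"claw":255}
    - {"dp":[0,0,0],"angular":[0,0,0],"claw":255}

```text
clock: 30.15
eef_pos: [564.3, 61.9, 175.5]
eef_rot: [[0.984, -0.179, -0.0], [-0.179, -0.984, -0.0], [-0.0, 0.0, -1.0]]
ft_force: [-0.9, -0.3, -2.1]
opening: 27.1
```

>>> send_rows:
  motion:
    - {"dp":[0,0,0.08],"angular":[0,0,0],"claw":255}
    - {"dp":[0,0,0],"angular":[0,0,0],"claw":255}

```text
clock: 30.4
eef_pos: [564.4, 61.9, 173.2]
eef_rot: [[0.984, -0.179, -0.0], [-0.179, -0.984, 0.0], [-0.0, 0.0, -1.0]]
ft_force: [0.3, -0.7, -2.3]
opening: 27.2
```

>>> send_rows:
  motion:
    - {"dp":[0,0,0.08],"angular":[0,0,0],"claw":255}
    - {"dp":[0,0,0],"angular":[0,0,0],"claw":255}

```text
clock: 30.65
eef_pos: [564.9, 62.5, 171.5]
eef_rot: [[0.984, -0.178, 0.001], [-0.178, -0.984, 0.001], [0.001, -0.001, -1.0]]
ft_force: [0.2, 2.1, 3.3]
opening: 27.0
```

>>> send_rows:
  motion:
    - {"dp":[0,0,0.08],"angular":[0,0,0],"claw":255}
    - {"dp":[0,0,0],"angular":[0,0,0],"claw":255}

```text
clock: 30.9
eef_pos: [565.1, 63.0, 169.2]
eef_rot: [[0.984, -0.178, 0.002], [-0.178, -0.984, 0.002], [0.001, -0.002, -1.0]]
ft_force: [1.3, 4.2, 4.6]
opening: 27.3
```

>>> send_rows:
  motion:
    - {"dp":[0,0,0.08],"angular":[0,0,0],"claw":255}
    - {"dp":[0,0,0],"angular":[0,0,0],"claw":255}

```text
clock: 31.15
eef_pos: [565.1, 62.5, 166.8]
eef_rot: [[0.984, -0.178, 0.002], [-0.178, -0.984, 0.001], [0.001, -0.001, -1.0]]
ft_force: [0.3, 3.4, 6.1]
opening: 24.5
```

>>> send_rows:
  motion:
    - {"dp":[0,0,0.08],"angular":[0,0,0],"claw":255}
    - {"dp":[0,0,0],"angular":[0,0,0],"claw":255}

```text
clock: 31.4
eef_pos: [565.8, 62.1, 165.8]
eef_rot: [[0.984, -0.179, 0.003], [-0.179, -0.984, 0.001], [0.003, -0.002, -1.0]]
ft_force: [-1.7, 1.6, 18.0]
opening: 24.2
```

```bash
python3 st.py; python3 - <<'E'
from h import *
S=robot.capture("side");save(S,"s14",(180,90,310,250),5)
E
```

```text
31.4 [565.77845735  62.0556475  165.81230557] [-1.6734823   1.57237243 17.98678696]
vise 2.771733379654684 40.00816293921521
```

View pics/s14.png

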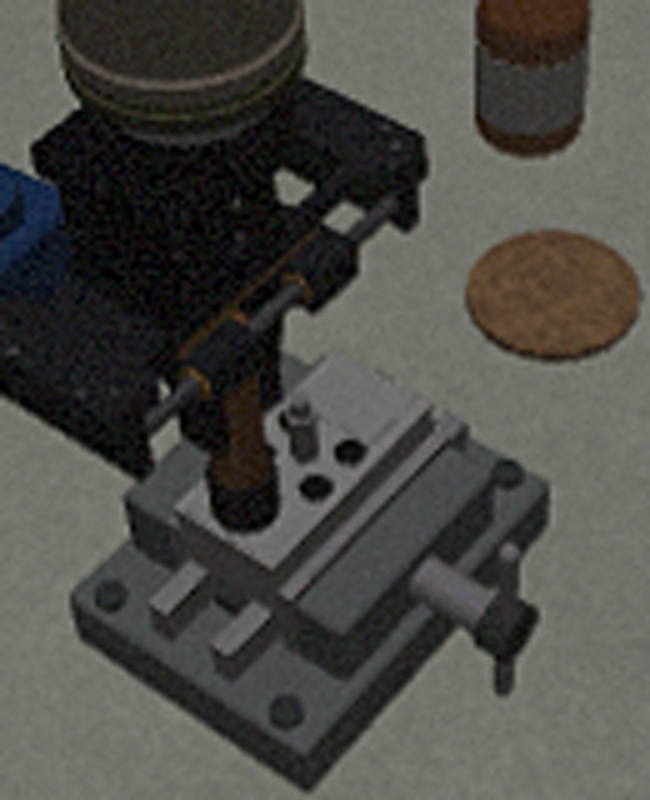

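>>> send_rows:
  motion:
    - {"dp":[0,0,-0.9],"angular":[0,0,0],"claw":255}
    - {"dp":[0,0,-1],"angular":[0,0,0],"claw":255}
    - {"dp":[-0.04,0.66,-0.1],"angular":[0,0,0],"claw":255}
    - {"dp":[0,1,0],"angular":[0,0,0],"claw":255}
    - {"dp":[0,1,0],"angular":[0,0,0],"claw":255}
    - {"dp":[0,0,0.8],"angular":[0,0,0],"claw":255}
    - {"dp":[0,0,0.8],"angular":[0,0,0],"claw":255}
    - {"dp":[0,0,0],"angular":[0,0,0],"claw":255}

```text
clock: 32.45
eef_pos: [546.7, -17.7, 173.3]
eef_rot: [[0.984, -0.18, -0.005], [-0.18, -0.984, -0.001], [-0.005, 0.002, -1.0]]
ft_force: [-0.7, -0.1, -2.4]
opening: 24.4
```

```bash
python3 st.py; python3 - <<'E'
from h import *
S=robot.capture("side");save(S,"s15",(180,90,310,250),5)
E
```

```text
32.45 [546.72597778 -17.72907089 173.26759374] [-0.73103482 -0.10021862 -2.40156852]
vise -1.607195513755137 -41.90290619453469
```

View pics/s15.png

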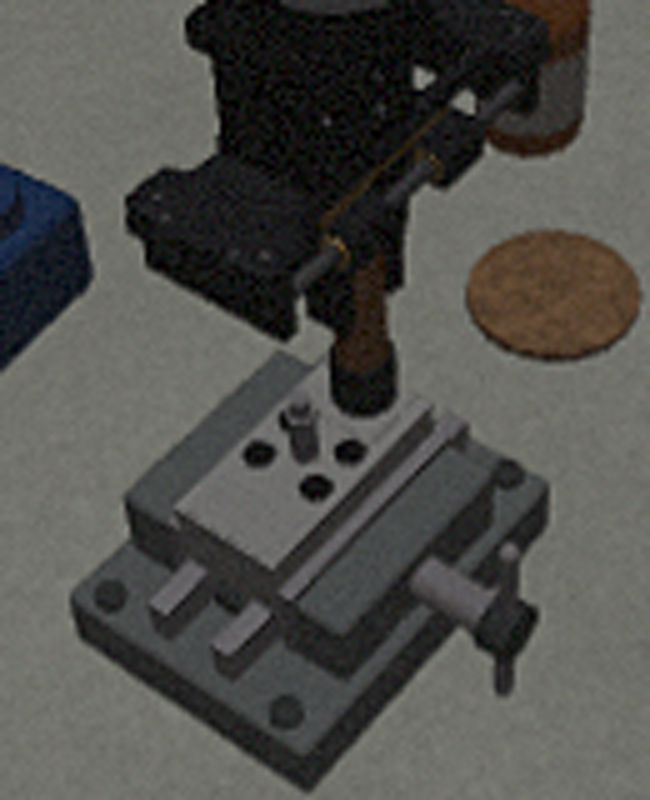

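>>> send_rows:
  motion:
    - {"dp":[0,-0.03,0.08],"angular":[0,0,0],"claw":255}
    - {"dp":[0,0,0],"angular":[0,0,0],"claw":255}

```text
clock: 32.75
eef_pos: [549.4, -15.5, 173.8]
eef_rot: [[0.984, -0.179, 0.001], [-0.179, -0.984, 0.0], [0.001, -0.0, -1.0]]
ft_force: [0.4, 0.6, -2.3]
opening: 24.2
```

>>> send_rows:
  motion:
    - {"dp":[0,0,0.08],"angular":[0,0,0],"claw":255}
    - {"dp":[0,0,0],"angular":[0,0,0],"claw":255}

```text
clock: 33.0
eef_pos: [549.1, -15.5, 170.9]
eef_rot: [[0.984, -0.179, -0.0], [-0.179, -0.984, 0.0], [-0.0, -0.0, -1.0]]
ft_force: [-0.5, 0.7, -4.0]
opening: 24.3
```

>>> send_rows:
  motion:
    - {"dp":[0,0,0.08],"angular":[0,0,0],"claw":255}
    - {"dp":[0,0,0],"angular":[0,0,0],"claw":255}

```text
clock: 33.25
eef_pos: [549.0, -15.5, 168.3]
eef_rot: [[0.984, -0.179, -0.0], [-0.179, -0.984, 0.0], [-0.0, 0.0, -1.0]]
ft_force: [-0.9, -0.2, -2.1]
opening: 24.7
```

>>> send_rows:
  motion:
    - {"dp":[0,0,0.08],"angular":[0,0,0],"claw":255}
    - {"dp":[0,0,0],"angular":[0,0,0],"claw":255}

```text
clock: 33.5
eef_pos: [549.2, -16.3, 166.4]
eef_rot: [[0.984, -0.179, 0.0], [-0.179, -0.984, -0.001], [0.0, 0.0, -1.0]]
ft_force: [-1.8, -2.7, 1.9]
opening: 24.6
```

>>> send_rows:
  motion:
    - {"dp":[0,0,0.08],"angular":[0,0,0],"claw":255}
    - {"dp":[0,0,0],"angular":[0,0,0],"claw":255}

```text
clock: 33.75
eef_pos: [549.8, -16.2, 165.4]
eef_rot: [[0.984, -0.179, 0.002], [-0.179, -0.984, 0.0], [0.002, -0.001, -1.0]]
ft_force: [-5.1, -2.6, 15.6]
opening: 24.5
```

>>> send_rows:
  motion:
    - {"dp":[0,0,0.08],"angular":[0,0,0],"claw":255}
    - {"dp":[0,0,0],"angular":[0,0,0],"claw":255}

```text
clock: 34.0
eef_pos: [551.4, -16.2, 165.0]
eef_rot: [[0.984, -0.179, 0.005], [-0.179, -0.984, 0.001], [0.005, -0.002, -1.0]]
ft_force: [-7.5, -2.1, 31.9]
opening: 24.5
```

>>> send_rows:
  motion:
    - {"dp":[0,0,-0.9],"angular":[0,0,0],"claw":255}
    - {"dp":[0,0,-1],"angular":[0,0,0],"claw":255}
    - {"dp":[0,-0.66,-0.2],"angular":[0,0,0],"claw":255}
    - {"dp":[0,-1,0],"angular":[0,0,0],"claw":255}
    - {"dp":[0,-1,0],"angular":[0,0,0],"claw":255}
    - {"dp":[0,0,0.8],"angular":[0,0,0],"claw":255}
    - {"dp":[0,0,0.8],"angular":[0,0,0],"claw":255}
    - {"dp":[0,0,0],"angular":[0,0,0],"claw":255}

```text
clock: 35.0
eef_pos: [561.8, 64.4, 173.8]
eef_rot: [[0.984, -0.177, -0.004], [-0.177, -0.984, -0.001], [-0.004, 0.002, -1.0]]
ft_force: [0.3, -0.2, -2.5]
opening: 24.6
```

>>> send_rows:
  motion:
    - {"dp":[0.03,0.03,0.1],"angular":[0,0,0],"claw":255}
    - {"dp":[0,0,0],"angular":[0,0,0],"claw":255}

```text
clock: 35.25
eef_pos: [564.5, 62.1, 173.9]
eef_rot: [[0.984, -0.179, 0.001], [-0.179, -0.984, 0.0], [0.001, -0.001, -1.0]]
ft_force: [1.0, 0.9, -3.1]
opening: 24.6
```

>>> send_rows:
  motion:
    - {"dp":[0,0,0.12],"angular":[0,0,0],"claw":255}
    - {"dp":[0,0,0.08],"angular":[0,0,0],"claw":255}
    - {"dp":[0,0,0],"angular":[0,0,0],"claw":255}

```text
clock: 35.62
eef_pos: [564.0, 61.9, 167.2]
eef_rot: [[0.984, -0.179, -0.0], [-0.179, -0.984, 0.0], [-0.0, 0.0, -1.0]]
ft_force: [-0.0, 0.3, -2.6]
opening: 24.7
```

>>> send_rows:
  motion:
    - {"dp":[0,0,0.06],"angular":[0,0,0],"claw":255}
    - {"dp":[0,0,0],"angular":[0,0,0],"claw":255}

```text
clock: 35.88
eef_pos: [564.1, 62.0, 165.5]
eef_rot: [[0.984, -0.179, 0.0], [-0.179, -0.984, 0.0], [0.0, -0.0, -1.0]]
ft_force: [0.4, 0.2, -3.5]
opening: 23.8
```

>>> send_rows:
  motion:
    - {"dp":[0,0,0.06],"angular":[0,0,0],"claw":255}
    - {"dp":[0,0,0],"angular":[0,0,0],"claw":255}

```text
clock: 36.12
eef_pos: [564.5, 61.9, 165.2]
eef_rot: [[0.984, -0.179, 0.001], [-0.179, -0.984, 0.001], [0.001, -0.001, -1.0]]
ft_force: [-5.5, -0.1, 12.0]
opening: 24.1
```

>>> send_rows:
  motion:
    - {"dp":[0,0,0.06],"angular":[0,0,0],"claw":255}
    - {"dp":[0,0,0],"angular":[0,0,0],"claw":255}

```text
clock: 36.38
eef_pos: [565.3, 61.8, 165.1]
eef_rot: [[0.984, -0.179, 0.003], [-0.179, -0.984, 0.002], [0.002, -0.002, -1.0]]
ft_force: [-7.7, -0.8, 25.7]
opening: 24.6
```

>>> send_rows:
  motion:
    - {"dp":[0,0,-0.9],"angular":[0,0,0],"claw":255}
    - {"dp":[0,0,-1],"angular":[0,0,0],"claw":255}
    - {"dp":[0,0.66,-0.2],"angular":[0,0,0],"claw":255}
    - {"dp":[0,1,0],"angular":[0,0,0],"claw":255}
    - {"dp":[0,1,0],"angular":[0,0,0],"claw":255}
    - {"dp":[0,0,0.8],"angular":[0,0,0],"claw":255}
    - {"dp":[0,0,0.8],"angular":[0,0,0],"claw":255}
    - {"dp":[0,0,0.1],"angular":[0,0,0],"claw":255}

```text
clock: 37.38
eef_pos: [548.1, -17.8, 172.0]
eef_rot: [[0.984, -0.18, -0.004], [-0.18, -0.984, -0.001], [-0.003, 0.001, -1.0]]
ft_force: [-0.8, 0.8, -2.1]
opening: 24.6
```

>>> send_rows:
  motion:
    - {"dp":[0,0,0.1],"angular":[0,0,0],"claw":255}
    - {"dp":[0,0,0.1],"angular":[0,0,0],"claw":255}
    - {"dp":[0,0,0],"angular":[0,0,0],"claw":255}

```text
clock: 37.75
eef_pos: [550.0, -16.6, 168.2]
eef_rot: [[0.984, -0.179, 0.0], [-0.179, -0.984, 0.0], [0.0, -0.0, -1.0]]
ft_force: [0.8, 0.2, -2.7]
opening: 24.6
```

>>> send_rows:
  motion:
    - {"dp":[0,0,0.1],"angular":[0,0,0],"claw":255}
    - {"dp":[0,0,0],"angular":[0,0,0],"claw":255}

```text
clock: 38.0
eef_pos: [550.2, -16.6, 165.4]
eef_rot: [[0.984, -0.179, 0.001], [-0.179, -0.984, 0.0], [0.001, -0.0, -1.0]]
ft_force: [-0.5, -0.8, 1.5]
opening: 24.1
```

>>> send_rows:
  motion:
    - {"dp":[0,0,0.06],"angular":[0,0,0],"claw":255}
    - {"dp":[0,0,0],"angular":[0,0,0],"claw":255}

```text
clock: 38.25
eef_pos: [550.6, -16.7, 165.1]
eef_rot: [[0.984, -0.179, 0.002], [-0.179, -0.984, 0.001], [0.001, -0.001, -1.0]]
ft_force: [-6.2, -0.3, 19.2]
opening: 24.5
```

```bash
python3 st.py; python3 - <<'E'
from h import *
S=robot.capture("side");save(S,"s16",(180,90,310,250),5)
E
```

```text
38.25 [550.57817134 -16.68907166 165.12754163] [-6.18693914 -0.2782907  19.19403365]
vise 1.9948555494976299 -40.18645004227078
```

View pics/s16.png

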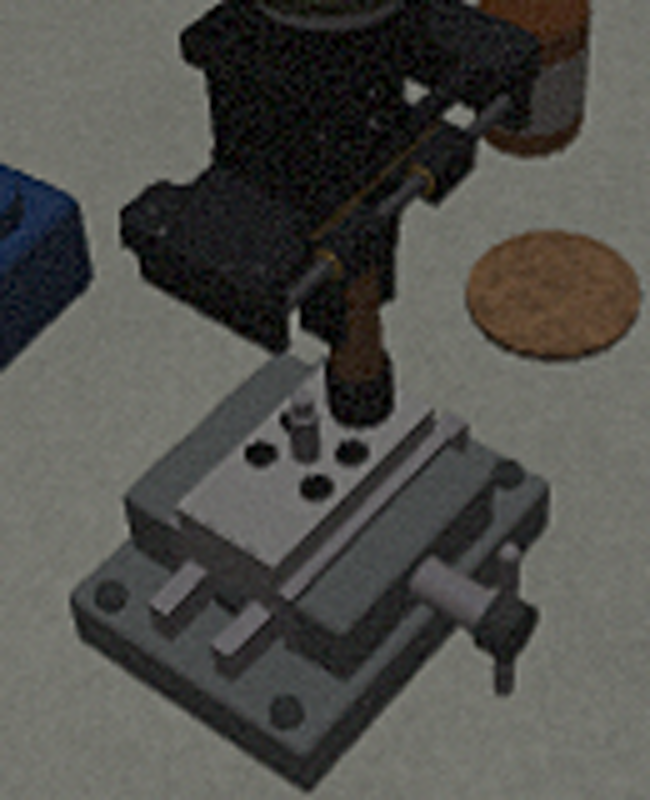

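>>> send_rows:
  motion:
    - {"dp":[0,0,-0.9],"angular":[0,0,0],"claw":255}
    - {"dp":[0,0,-1],"angular":[0,0,0],"claw":255}
    - {"dp":[0,0.5,0],"angular":[0,0,0],"claw":255}
    - {"dp":[-0.12,0.9,0],"angular":[0,0,0],"claw":255}
    - {"dp":[-0.12,1,0],"angular":[0,0,0],"claw":255}
    - {"dp":[-0.12,1,0],"angular":[0,0,0],"claw":255}
    - {"dp":[-0.12,1,0],"angular":[0,0,0],"claw":255}
    - {"dp":[-0.12,1,0],"angular":[0,0,0],"claw":255}

```text
clock: 39.3
eef_pos: [501.8, -174.3, 218.8]
eef_rot: [[0.984, -0.179, -0.001], [-0.179, -0.984, 0.0], [-0.001, -0.0, -1.0]]
ft_force: [0.6, -0.2, -3.0]
opening: 24.6
```

>>> send_rows:
  motion:
    - {"dp":[-0.12,1,0],"angular":[0,0,0],"claw":255}
    - {"dp":[-0.12,1,0],"angular":[0,0,0],"claw":255}
    - {"dp":[-0.12,1,0.2],"angular":[0,0,0],"claw":255}
    - {"dp":[-0.12,1,0.5],"angular":[0,0,0],"claw":255}
    - {"dp":[-0.12,0.9,0.5],"angular":[0,0,0],"claw":255}
    - {"dp":[-0.1,0.7,0.6],"angular":[0,0,0],"claw":255}
    - {"dp":[0,0.42,0.6],"angular":[0,0,0],"claw":255}
    - {"dp":[0,0,0.3],"angular":[0,0,0],"claw":255}

```text
clock: 40.3
eef_pos: [448.2, -347.6, 137.2]
eef_rot: [[0.983, -0.181, -0.003], [-0.181, -0.983, 0.0], [-0.003, 0.0, -1.0]]
ft_force: [-0.5, 0.7, -1.4]
opening: 24.4
```

```bash
python3 - <<'E'
from h import *
import pickle
s=robot.read_state();print(s["clock"],s["eef_pos"],s["eef_rot"].T@(np.array([453,-347,0])-s["eef_pos"]),s["ft_force"],s["opening"])
S=robot.capture("side");save(S,"s17",(270,60,400,190),5)
T=robot.capture("top");save(T,"t17",(180,130,310,230),6);save(S,"s17b",(180,130,310,250),6)
pickle.dump((T,S),open("c17.pkl","wb"))
E
```

```text
40.3 [ 448.17656759 -347.64710285  137.24387858] [  4.98984226  -1.53676466 137.23085031] [-0.49611236  0.72851876 -1.35735198] 24.415913137914416
```

View pics/s17.png

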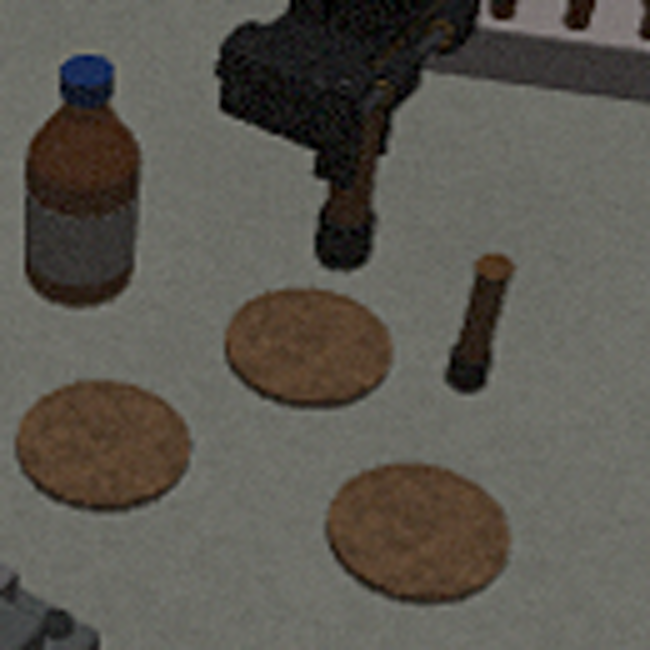

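View pics/s17b.png

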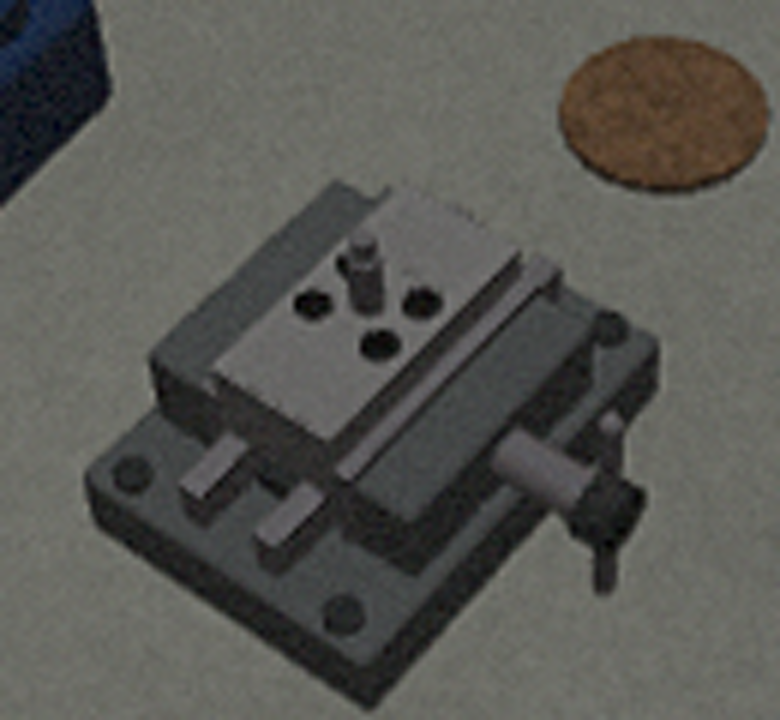

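```bash
python3 - <<'E'
from h import *
from fit import W
import pickle
T,S=pickle.load(open("c17.pkl","rb"));T0,S0=pickle.load(open("p0.pkl","rb"))
q=[555.85,23.2,-.181]
f=lambda u,v:np.array([u,v])/6+[180,130]-.4
g=lambda P:(proj(S,W(q,P))[0]-[180,130]+.4)*6
print("jaw/base pred",[np.round(g(P)) for P in((68,60,86),(68,-60,86),(-68,60,86),(75,100,40),(-75,100,40),(-75,-100,40))],"obs (152,362),(340,182),(410,528),(88,480),(370,660),(658,350)")
for z in (104,108,112): print(z,[np.round(g(P)) for P in((30,60,z),(30,-60,z),(-30,-60,z),(-30,60,z),(0,0,z+40))])
im0=S0["image"][130:250,180:310];im1=S["image"][130:250,180:310]
a=np.hstack([im0,im1])[:,:,::-1]; a=np.clip(a.astype(float)*1.8,0,255).astype(np.uint8)
a=np.hstack([a[45:115,5:100],a[45:115,135:230]])
cv2.imwrite("pics/cmp.png",cv2.resize(a,None,fx=4.2,fy=4.2*1.5,interpolation=cv2.INTER_CUBIC))
E
```

```text
jaw/base pred [array([144., 347.]), array([337., 168.]), array([413., 517.]), array([ 79., 472.]), array([366., 664.]), array([666., 334.])] obs (152,362),(340,182),(410,528),(88,480),(370,660),(658,350)
104 [array([211., 364.]), array([406., 178.]), array([523., 244.]), array([331., 439.]), array([364., 235.])]
108 [array([209., 357.]), array([405., 171.]), array([523., 237.]), array([330., 433.]), array([363., 228.])]
112 [array([208., 351.]), array([405., 165.]), array([523., 231.]), array([329., 426.]), array([363., 221.])]
```

View pics/cmp.png

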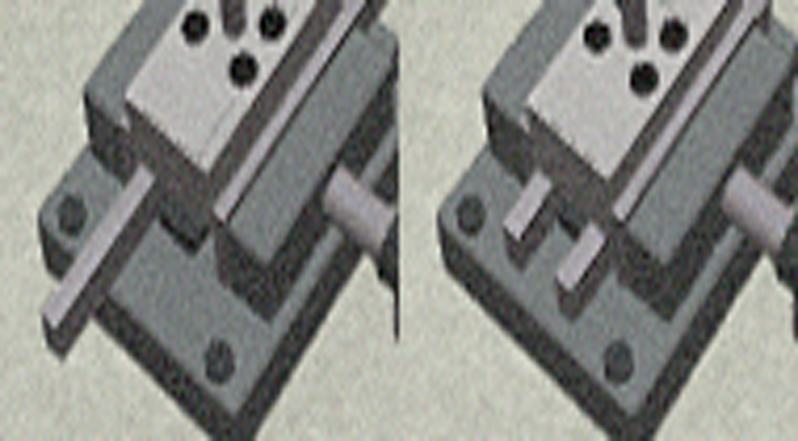

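```bash
python3 - <<'E'
from h import *
import pickle
T,S=pickle.load(open("c17.pkl","rb"));T0,S0=pickle.load(open("p0.pkl","rb"))
for n,s in (("z0",S0),("z1",S)):
    im=np.clip(s["image"].astype(float)*1.8,0,255).astype(np.uint8)
    save(dict(image=im),n,(205,165,265,225),11)
E
```

```text
(no output)
```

View pics/z0.png

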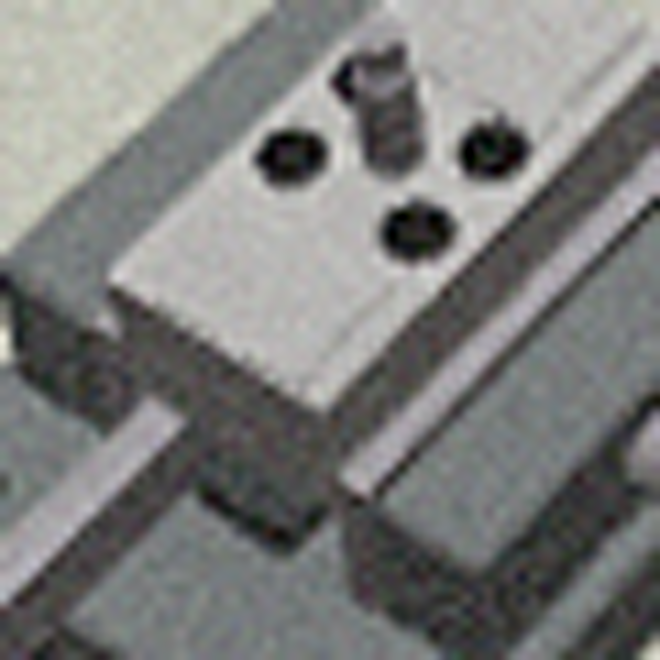

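View pics/z1.png

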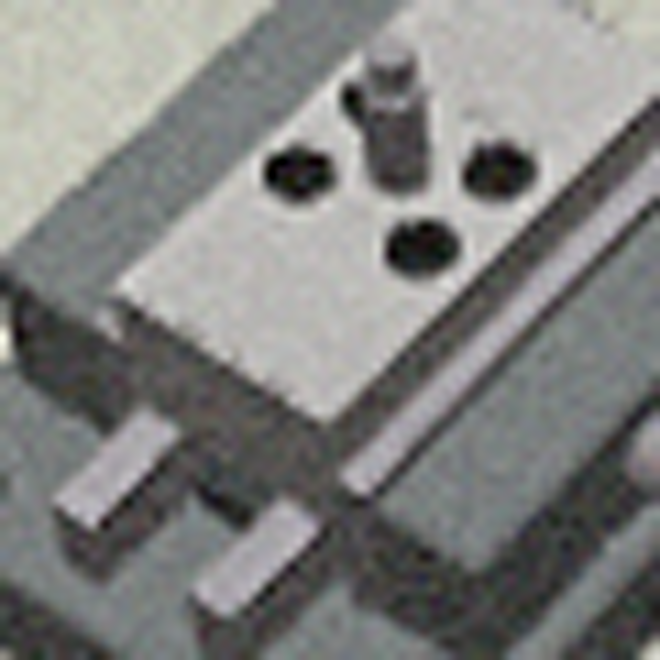

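```bash
python3 - <<'E'
from h import *
from fit import W
import pickle
T,S=pickle.load(open("c17.pkl","rb"))
q=[555.85,23.2,-.181]
g=lambda P:np.round((proj(S,W(q,P))[0]-[205,165]+.45)*11)
for x in (-22,22):
    print(x,"end",g((x,89.5,64)),"edge at y=60, underside 64/67/70",[g((x,60,z)) for z in (64,67,70)])
print("topcorner",g((-30,60,104)),g((30,60,104)),"bar corners",g((-28,89.5,64)),g((-16,89.5,64)))
print("tw foot",g((0,0,104)),g((0,0,108)),"jaw",g((68,60,86)),g((-68,60,86)),g((-30,60,86)))
E
```

```text
-22 end [225. 607.] edge at y=60, underside 64/67/70 [array([316., 514.]), array([315., 506.]), array([314., 498.])]
22 end [ 68. 504.] edge at y=60, underside 64/67/70 [array([160., 414.]), array([158., 406.]), array([157., 397.])]
topcorner [332. 421.] [112. 282.] bar corners [247. 622.] [204. 593.]
tw foot [404. 170.] [403. 158.] jaw [-11. 251.] [482. 563.] [338. 472.]
```

>>> send_rows:
  motion:
    - {"dp":[0.05,0,0.7],"angular":[0,0,0],"claw":255}
    - {"dp":[0,0,0.7],"angular":[0,0,0],"claw":255}
    - {"dp":[0,0,0.4],"angular":[0,0,0],"claw":255}
    - {"dp":[0,0,0.1],"angular":[0,0,0],"claw":255}
    - {"dp":[0,0,0],"angular":[0,0,0],"claw":255}

```text
clock: 41.02
eef_pos: [451.7, -347.1, 82.2]
eef_rot: [[0.984, -0.179, 0.0], [-0.179, -0.984, -0.0], [0.0, 0.0, -1.0]]
ft_force: [0.4, -0.1, -2.2]
opening: 24.5
```

>>> send_rows:
  motion:
    - {"dp":[0.03,0,0.25],"angular":[0,0,0],"claw":255}
    - {"dp":[0,0,0.08],"angular":[0,0,0],"claw":255}
    - {"dp":[0,0,0],"angular":[0,0,0],"claw":255}

```text
clock: 41.4
eef_pos: [452.5, -347.1, 72.1]
eef_rot: [[0.984, -0.179, -0.0], [-0.179, -0.984, 0.0], [-0.0, -0.0, -1.0]]
ft_force: [0.0, -0.0, -2.4]
opening: 24.2
```

>>> send_rows:
  motion:
    - {"dp":[0,0,0.05],"angular":[0,0,0],"claw":255}
    - {"dp":[0,0,0],"angular":[0,0,0],"claw":255}

```text
clock: 41.65
eef_pos: [452.6, -347.1, 70.7]
eef_rot: [[0.984, -0.179, 0.0], [-0.179, -0.984, 0.0], [0.0, -0.0, -1.0]]
ft_force: [0.4, -0.4, -2.8]
opening: 24.5
```

>>> send_rows:
  motion:
    - {"dp":[0,0,0.05],"angular":[0,0,0],"claw":255}
    - {"dp":[0,0,0],"angular":[0,0,0],"claw":255}

```text
clock: 41.9
eef_pos: [452.7, -347.2, 69.4]
eef_rot: [[0.984, -0.179, 0.0], [-0.179, -0.984, 0.0], [0.0, -0.0, -1.0]]
ft_force: [-1.1, 1.2, -0.7]
opening: 24.2
```

>>> send_rows:
  motion:
    - {"dp":[0,0,0.03],"angular":[0,0,0],"claw":255}
    - {"dp":[0,0,0],"angular":[0,0,0],"claw":150}
    - {"dp":[0,0,0],"angular":[0,0,0],"claw":50}
    - {"dp":[0,0,0],"angular":[0,0,0],"claw":0}
    - {"dp":[0,0,0],"angular":[0,0,0],"claw":0}
    - {"dp":[0,0,0],"angular":[0,0,0],"claw":0}
    - {"dp":[0,0,0],"angular":[0,0,0],"claw":0}

```text
clock: 42.78
eef_pos: [452.5, -347.1, 68.3]
eef_rot: [[0.984, -0.179, -0.0], [-0.179, -0.984, 0.0], [-0.0, -0.0, -1.0]]
ft_force: [0.1, -0.4, -0.3]
opening: 76.7
```

>>> send_rows:
  motion:
    - {"dp":[0,0,-0.5],"angular":[0,0,0],"claw":0}
    - {"dp":[0,0,-1],"angular":[0,0,0],"claw":0}
    - {"dp":[0,0,-1],"angular":[0,0,0],"claw":0}
    - {"dp":[0,0,-1],"angular":[0,0,0],"claw":0}
    - {"dp":[0,0,-1],"angular":[0,0,0],"claw":0}
    - {"dp":[-0.5,0,-1],"angular":[0,0,0],"claw":0}
    - {"dp":[-0.5,0,-1],"angular":[0,0,0],"claw":0}
    - {"dp":[0,0,0],"angular":[0,0,0],"claw":0}

```text
clock: 43.78
eef_pos: [422.8, -343.0, 266.1]
eef_rot: [[0.984, -0.18, 0.004], [-0.18, -0.984, -0.001], [0.005, -0.0, -1.0]]
ft_force: [-0.6, -0.1, -0.9]
opening: 87.2
```

```bash
python3 - <<'E'
from h import *
s=robot.read_state();print(s["clock"],s["eef_pos"],s["opening"],s["ft_force"])
w=robot.capture("wrist");save(w,"w18",None,1.2)
S=robot.capture("side");save(S,"s18",(180,40,410,250),3.4)
E
```

```text
43.775 [ 422.76879539 -342.98285548  266.09825198] 87.20009723771095 [-0.60837501 -0.08072934 -0.88927396]
```

View pics/w18.png

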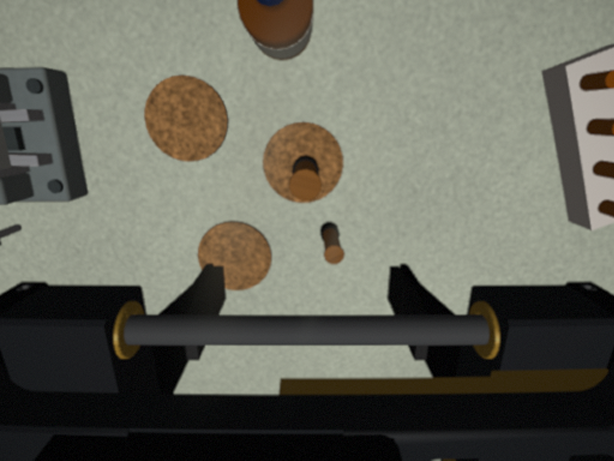

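View pics/s18.png

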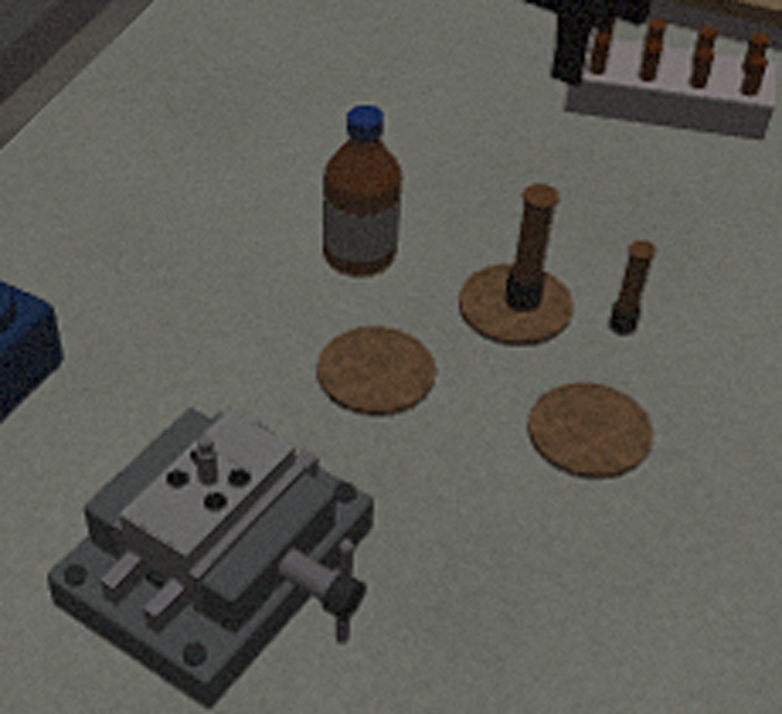

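```bash
python3 - <<'E'
from h import *
T=robot.capture("top");im=np.clip(T["image"].astype(float)*1.6,0,255).astype(np.uint8);save(dict(image=im),"t19",(200,135,300,215),7.5)
E
```

```text
(no output)
```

View pics/t19.png

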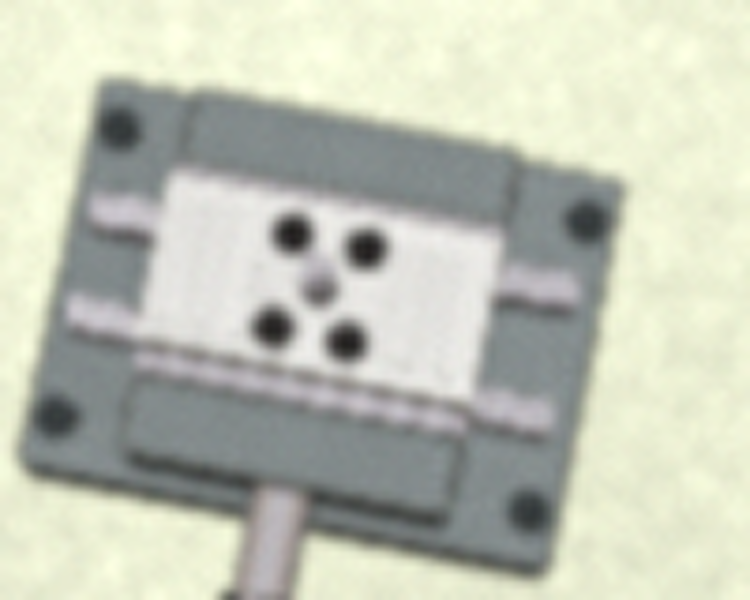

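```bash
python3 - <<'E'
from rig import robot
print(robot.finish_job(), robot.read_state()["clock"])
E
```

```text
the job is handed in; nothing more can be done
the job is handed in; nothing more can be done
```

I centred both parallels, tapped the block down until it was seated and level, and stood the tamper back upright on its cork mat. I handed the job in at about 44 s of the 72 s allowed.

- **Parallels:** I pushed each one in by its end with closed fingers. The second came to rest about 3 mm off centre and I pushed it back. The last top picture puts them within about 1 mm of centre.
- **Block:** I tapped only with the tamper on the two lands, alternating ends. Both ends finished hard against a stop at the same height under about 22 N, peaking at about 35 N. The height at which the tamper met the mat puts the block's top at 104 mm, which is fully seated.
- **Tamper and bystanders:** In the last side and wrist pictures the tamper stands upright near the middle of the rightmost mat and the bottle looks untouched. I didn't look at the flask and beaker again after the early pictures; the arm passed over them only at the start, well clear.

**Checks that disagreed or weren't made:**
- The wrist camera's scale was about 2.5% off, so I fitted positions relative to the vise.
- The tamper slid about 2 mm in the grip while tapping, so I re-derived the heights from its contact with the mat.
- Block-top corner positions in the side view suggested a smaller drop, about 3–7 mm below its start instead of the 7 mm or more expected. The visible lengths of the parallels and the force readings pointed to seated.
- I did not test the parallels by pushing them; that they no longer slide is inferred from the block being seated.

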